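# Open the vacuum pot: vent it, then pry out its retaining ring

## Task

Vent the vacuum pot by turning its valve handle fully open, until it lies in line with the pipe against its stop. Then, with the standing pick (do not touch the ring with the gripper or the arm), lift the split retaining ring out of its groove by one end and draw it over onto the pot's side tray so that it lies flat there with the pick clear of it, taking care not to press hard on the glass. Finally stand the pick upright on the bench and leave the valve open and the other things on the bench where they are.

Things in the scene. Friction and masses are not known exactly. Their poses are not given: they have to be found in the camera images.
- pot: Fixed round aluminium pot, 150 mm outside diameter, grey tray on its -x side, brass valve on +x. Origin: centre of the underside, on the bench; z up. Heights: rim 62, ring seat 54 mm. Bore 117 mm across above the seat; the seat is a shoulder in to radius 49 mm. The ring lies loose on it, but must be raised at the slot first, some 25 mm, to clear the rim, then drawn to -x.
- pot_lip (a point): Middle of the overhanging lip on the pot's +x side, on its inner edge, 64 mm high. The lip spans 45 degrees either side of +x, is 64 to 68 mm high and overhangs the ring's edge by 3 mm, so that this side of the ring cannot rise first.
- pot_slot (a point): Middle of the open slot in the pot's wall on its -x side, at seat height (54 mm), 66 mm from the pot's centre. Wall and seat are missing here over a width of 74 mm, down to 24 mm above the bench, so a pick can pass in under the ring's ends.
- tray (a point): Middle of the tray, 142 mm from the pot's centre on its -x side, at shelf height (54 mm, same as the seat). Two flat shelves, from the pot to x = -208 mm (pot frame), flank a channel 76 mm wide, open down to the bench and open at its far end. Side rails 62 mm high, inner faces 68 mm from the middle line.
- glass: Fixed round glass window of the pot, 98 mm in diameter, 6 mm thick, below the ring; its top is 30 mm above the bench, 24 mm below the ring's underside. Origin: centre of its underside.
- ring: Loose dark steel split ring (a flat C), 112 mm outside, 88 mm inside diameter, so 12 mm wide, 6 mm thick, about 0.15 kg. Origin: centre of the circle, on the underside; z up; the gap, 20 degrees (about 17 mm) wide, is on its -x side. At the start it lies in the pot's groove with its gap towards the tray, turned up to 9 degrees either way.
- ring_end_a (a point): Middle of the ring's end on the +y side of the gap (ring frame), mid-width, mid-thickness, on the end face.
- ring_end_b (a point): Middle of the ring's end on the -y side of the gap (ring frame), mid-width, mid-thickness, on the end face.
- pick: Loose standing pick, about 0.18 kg: steel foot 50 x 26 x 6 mm (x, y, z); 10 mm round stem; black grip 20 x 20 mm, 56 to 118 mm high; a bar 8 mm wide, 6 mm thick along +x, its underside level with the foot's, ending in a nib 12 mm wide (y), from x = 73 to 78 mm, that rises 6 mm above the bar. Origin: stem axis, underside of the foot; z up the stem. It stands on its foot at the start.
- pick_tip (a point): Top of the pick's nib, 75.5 mm along +x from the stem axis, 12 mm above the underside.
- valve (a joint): Angle of the pot's valve handle. 0: shut, handle across the pipe, pointing to the pot's +y; 1.571: open, in line with the pipe, pointing to the pot's +x, at a hard stop. It opens clockwise seen from above, needs about 0.15 N m, and stays where it is left.
- valve_end (a point): End of the steel valve handle at mid-thickness. The handle is level, a bar 95 mm long from its pivot to this end, 16 mm wide, 12 mm thick (78 to 90 mm above the bench). The pivot is 118 mm along +x of the pot's origin.
- rock_dark: Loose dark mineral lump, about 68 mm across, 50 mm high; bystander. Origin: centre of its underside.
- jar: Loose jar with a white cap, 54 mm across, 70 mm high; bystander. Origin: centre of its underside.
- rock_brown: Loose brown mineral lump, 60 mm across, 42 mm high; bystander. Origin: centre of its underside.
- sample_box: Loose white open specimen box, 70 x 70 x 25 mm; bystander. Origin: centre of its underside.
- brush: Loose brush, 160 mm long, lying along its x; bystander. Origin: at its underside.
- charger: Loose black power brick, 110 x 55 x 30 mm; bystander. Origin: centre of its underside.
Not all that is in view belongs to the job. Of the things shaped like the pick, the steel one is meant.

How it is judged:
On the way, in this order (a step that is already met when the one before it is completed fails the run):
1. the valve handle is fully open (above 1.45 rad) while the ring still lies in its groove (value of joint valve above 1.45 rad and angle between ring's own z axis and vertical below 0.06 rad and horizontal distance between ring and pot below 0.008 m), for 0.2 s.
2. the pick carries the ring, one side raised out of the groove (tilted more than 0.12 rad) (angle between ring's own z axis and vertical above 0.12 rad and contact force between pick and ring above 0.1 N), for 0.1 s.
At the end, for the whole second after the job is handed in: Valve above 1.45 rad; ring at rest, flat (0.05 rad) on the tray, underside 50 to 58 mm high, centre 110 to 195 mm from the pot's centre and within 20 mm of the tray's middle line; pick at rest, upright (0.1 rad) on the bench, not touching the ring (value of joint valve above 1.45 rad and x of ring in the frame of pot between -0.195 and -0.11 m and y of ring in the frame of pot between -0.02 and 0.02 m and z of ring in the frame of pot between 0.05 and 0.058 m and angle between ring's own z axis and vertical below 0.05 rad and linear speed of each of ring, pick below 0.02 m/s and angle between pick's own z axis and vertical below 0.1 rad and height (world z) of pick below 0.006 m and contact force between pick and ring below 0.05 N).
It fails at once if the gripper or the arm touches the ring (contact force between any of the fingers, the arm and ring above 0.5 N).
It fails at once if the glass is pressed with more than 12 N (contact force between anything else and glass above 12 N).
It fails at once if a bystander is moved by more than 30 mm (distance of any of rock_dark, jar, rock_brown, sample_box, brush, charger from where it was at the start of the episode above 0.03 m).
It also fails if it takes over 69 s, if anything falls off the work surface, if the arm or the gripper's body presses on something with over 40 N, if the wrist force passes 120 N, or if a joint passes its speed limit or range.

## Robot

A 6-joint arm with a two-finger parallel gripper is mounted at the origin on the work surface. World frame = base frame: x ahead of the robot, y to its left, z up, the work surface at z = 0. Lengths are in m, angles in rad, forces in N, time in s.
With the tool pointing down it reaches from about 0.3 to 0.85 m from the base axis. Payload 4.2 kg.
Tool frame: the origin (TCP) lies at the very end of the fingers, on their centre line; the grasp point (between the pads) lies 19 mm behind it; z points along the fingers, y is the direction in which the jaws open and shut (so a half turn about z gives the same grasp; the last joint's range is limited). The gripper opens to 91 mm and grips with 3 to 60 N. Pads are 32 mm wide; open, the fingers measure 118 mm over their backs; the gripper's body (76 mm by 178 mm) begins 60 mm behind the grasp point.
Start: joints at [1.099, 0.32, 1.565, -0, 1.257, -0.02], TCP at [0.251, 0.517, 0.214] pointing down, gripper open.
Joint ranges: [-3.11, 3.11], [-0.84, 2.01], [0.21, 2.61], [-1.34, 4.49], [0.05, 2.63], [-2.56, 2.56]. Speed limits (rad/s): [2.57, 2.57, 3.14, 3.14, 3.14, 3.14].

## Interface

Orientations are given as a rotation vector (axis times angle).
In Python, from station import * gives the robot as it stands.
- The arm moves only by the tool apply_moves, never from a script. Its argument "plan" is a list of rows, each an object with "linear": the shift along the world's x, y, z in mm, a list of three; "angular": the turn, a rotation vector about the world's x, y, z in degrees, a list of three; "gripper": the closure, from 0 (fully open) to 1 (shut). In form: [{"linear": [tx, ty, tz], "angular": [rx, ry, rz], "gripper": gripper}, ...]. A call has 1 to 10 rows; each row shifts and turns the commanded pose from where the row before left it; what a row does not reach is not made up. A row lasts 1/12 s, in which the tool goes at most 41.7 mm and 7.16 degrees, less where a joint would pass 70% of its speed; a pose out of reach is approached as far as the arm can. A call is refused whole if a number of a shift passes 41.7 or a number of a turn 7.16, either way. A call with a gripper value outside its range is refused whole. The fingers move at their own pace and stop on an object; "force" is the grip in N (left out, the last holds). Time passes only in rows, so rows that do not move let the fingers close. It gives the time, the measured TCP pose, the force and the opening at its end, in the units of the state.
- state(): the state, without advancing time (a new reading comes with each control period).
- read_camera(name): name is "scene" or "side" or "wrist"; returns the picture (400x640x3 uint8, red, green, blue); there is no depth.
- get_calibration(name): a dict with "vertical_fov" (degrees; the focal length in pixels is half the picture's height over the tangent of half this angle, whatever the lens; pixels are square), "cx", "cy" (the principal point, pixels), "k1" (the pictures are not rectified: a ray, as slopes to the right and down, at radius r is drawn at 1 + k1 r^2 times it, then the intrinsics apply), "xyz" and "attitude" of the camera in the world. Camera axes: x right, y up, looking along -z (the intrinsics and any distortion apply to the point x, -y, -z); pixel columns grow to the right and rows downward; lengths in m; the calibration is good to about 2 mm. A picture is of the moment at which its call begins: read the wrist's pose just before it. get_calibration takes no time and is no camera call; for the wrist camera it gives the pose at the moment of the call.
- job_done(): hands the job in, once; it reports no verdict.
Trained networks look in the newest picture that a camera, given by its name, has taken for a name from the list of things; names that differ only in an ending like _2 or _b are one class to them, and where a whole thing is asked for, a point or a joint stands for the part that bears it (a point fixed in the world has none). Each returns a list of dicts, best first, with "p" (0 to 1); they miss things now and then, are a little off and sometimes report something else, mostly with a low value. They report only what shows in the picture. A call takes as long as a camera call. They do not tell look-alikes from the thing itself.
- spot_in(camera, name): "centre" ([x, y, z] in m, in the coordinates of the camera as it stood for that picture, good to about 4 mm: the middle of the surface that is visible of it).
The state is a dict: "clock": time; "joint_positions": joint angles; "dq": joint speeds; "tau": joint torques, N m; "eef_pos": TCP position; "tcp_rot": TCP orientation; "ft_force": force on the tool from outside, world axes, zero at the start; "moment": the same for the moment, N m; "opening": finger opening in m.
Only numpy, scipy, OpenCV 4.12 (cv2) and the standard library are available. Lean on these libraries where they do the work, as an engineer would, in place of code of your own. Each camera call takes 0.05 s, during which the arm holds its last target. There are 200 camera calls.

## Working session

There is one attempt and no reset: what is moved stays moved. The work goes in short steps, Python scripts to look and compute and a tool call to move; the robot and the scene stay as the last step left them, time stands still between calls to the robot, and variables do not carry over. Pictures are saved under pics/ and viewed, about 8 in all and at most 12, crops included, and the job is handed in when it is done.

Besides the shell and the picture viewer there is one more tool, called after "Call:" in YAML: its name, and indented under it one key for each argument. apply_moves: Moves the arm, as the interface text tells. Its arguments: {"type":"object","properties":{"plan":{"type":"array"},"force":{"type":"number"}},"required":["plan"]}

```bash
mkdir -p pics; ls; cat > h.py <<'E'
from station import *
import numpy as np, cv2
from scipy.spatial.transform import Rotation as R
def cam(n):
    c=get_calibration(n); a=np.array(c["attitude"],float)
    M=R.from_rotvec(a).as_matrix() if a.shape==(3,) else (a if a.shape==(3,3) else None)
    return c,M,np.array(c["xyz"],float)
def proj(n,P,C=None):
    c,M,t=C or cam(n); p=M.T@(np.array(P)-t); s=np.array([p[0],-p[1]])/-p[2]
    f=200/np.tan(np.radians(c["vertical_fov"])/2); s=s*(1+c["k1"]*(s@s)); return f*s+[c["cx"],c["cy"]]
def ray(n,uv,C=None):
    c,M,t=C or cam(n); f=200/np.tan(np.radians(c["vertical_fov"])/2)
    d=(np.array(uv,float)-[c["cx"],c["cy"]])/f; s=d.copy()
    for _ in range(20): s=d/(1+c["k1"]*(s@s))
    v=M@np.array([s[0],-s[1],-1]); return t,v/np.linalg.norm(v)
def onz(n,uv,z,C=None):
    t,v=ray(n,uv,C); return t+v*(z-t[2])/v[2]
def tri(r1,r2):
    (a,u),(b,v)=r1,r2; k=np.linalg.lstsq(np.c_[u,-v],b-a,rcond=None)[0]
    p,q=a+k[0]*u,b+k[1]*v; return (p+q)/2,np.linalg.norm(p-q)
def shot(n,name):
    C=cam(n); im=read_camera(n); cv2.imwrite("pics/"+name,im[:,:,::-1]); return im,C
def spots(n,names,C):
    for k in names:
        for d in spot_in(n,k)[:3]:
            if d["p"]>.2: print(n,k,round(d["p"],2),(C[1]@np.array(d["centre"])+C[2]).round(3))
E
python3 - <<'E'
from h import *
print(state()); 
for n in("scene","side","wrist"):print(n,get_calibration(n))
N=["pot","pot_slot","tray","ring","ring_end_a","ring_end_b","pick","pick_tip","valve_end","glass"]
for n in("scene","side"):
    im,C=shot(n,n+"0.png"); spots(n,N,C)
E
```

```text
pics
{'clock': 0.0, 'joint_positions': array([ 1.09898970e+00,  3.20283517e-01,  1.56566027e+00,  2.68410304e-06,
        1.25741966e+00, -1.99776054e-02]), 'dq': array([ 0.00069566,  0.00156588,  0.00149159, -0.00157091,  0.00059207,
        0.00013065]), 'tau': array([ 1.66854628e-03, -4.12458086e+01, -2.31974638e+01,  7.28187687e-02,
        4.52634471e-02, -1.35810883e-04]), 'eef_pos': array([0.25080805, 0.51685306, 0.2131324 ]), 'tcp_rot': array([-7.03613512e-01, -3.06133981e+00,  2.69654276e-03]), 'ft_force': array([-1.50303438,  0.33793401, -0.29799938]), 'moment': array([ 0.06625022,  0.00103236, -0.0816768 ]), 'opening': 0.09130080444282901}
scene {'vertical_fov': 50.72122071416626, 'cx': 319.7857780000901, 'cy': 197.45999997631174, 'k1': -0.008004722688700396, 'xyz': array([1.28666061, 0.36281995, 0.63861019]), 'attitude': array([0.59151832, 1.05539126, 1.92387285])}
side {'vertical_fov': 51.13777398854198, 'cx': 320.8057112220155, 'cy': 197.79888921464513, 'k1': 0.004107301243446855, 'xyz': array([ 0.2737628 , -0.68201757,  0.77898193]), 'attitude': array([ 0.69420536, -0.
[... 960 characters left out ...]
e pot 0.82 [ 0.527 -0.002  0.054]
side pot 0.67 [0.462 0.172 0.088]
side pot_slot 0.97 [ 0.523 -0.003  0.056]
side pot_slot 0.75 [0.527 0.07  0.061]
side tray 0.67 [ 0.525 -0.002  0.053]
side ring 0.9 [0.525 0.067 0.06 ]
side ring_end_a 0.82 [0.527 0.068 0.06 ]
side ring_end_b 0.82 [0.527 0.068 0.06 ]
side pick 0.77 [ 0.409 -0.358  0.008]
side pick 0.71 [ 0.497 -0.333  0.018]
side pick 0.66 [ 0.317 -0.257  0.023]
side pick_tip 0.92 [ 0.498 -0.332  0.017]
side pick_tip 0.82 [ 0.406 -0.361  0.008]
side pick_tip 0.66 [ 0.321 -0.252  0.027]
side valve_end 0.57 [0.463 0.175 0.088]
side valve_end 0.21 [ 0.404 -0.052  0.018]
side glass 0.65 [0.537 0.075 0.034]
side glass 0.48 [ 0.522 -0.004  0.054]
```

View pics/scene0.png

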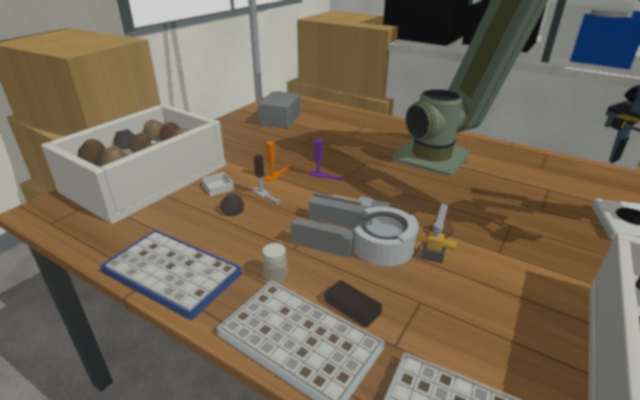

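View pics/side0.png

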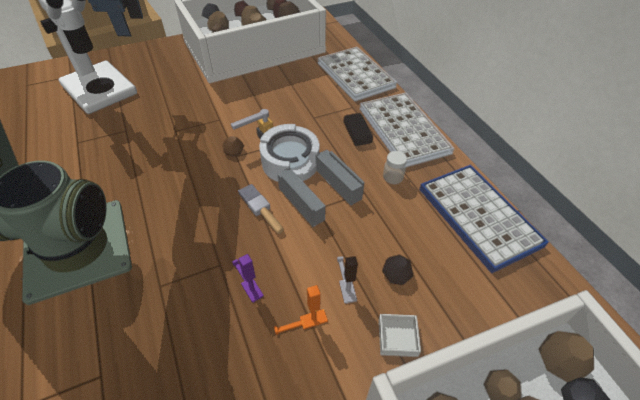

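Scene: pot at (385,235) with the tray to its left, handle up at (440,215), steel/black pick at (259,175), orange and purple look-alikes beside it. Side: pot at (290,150), pick at (348,280), brown rock (233,147) near the valve, brush at (262,208). I need closer crops.

```bash
python3 - <<'E'
from h import *
a=cv2.imread("pics/side0.png"); b=cv2.imread("pics/scene0.png")
A=cv2.resize(a[100:230,220:370],None,fx=2.6,fy=2.6,interpolation=2); B=cv2.resize(a[240:310,320:420],None,fx=4,fy=4,interpolation=2)
C=cv2.resize(b[140:210,230:350],None,fx=3.2,fy=3.2,interpolation=2); D=cv2.resize(b[185:275,285:465],None,fx=2.2,fy=2.2,interpolation=2)
o=np.zeros((600,800,3),np.uint8)
for im,x,y in((A,0,0),(B,400,0),(C,400,290),(D,0,350)): 
    h,w=im.shape[:2]; h=min(h,600-y); w=min(w,800-x); o[y:y+h,x:x+w]=im[:h,:w]
cv2.imwrite("pics/crop1.png",o)
s=state(); T=R.from_rotvec(s["tcp_rot"]); c,M,t=cam("wrist")
print("cam in tool",T.inv().apply(t-s["eef_pos"]), "view",T.inv().apply(-M[:,2]),"right",T.inv().apply(M[:,0])); print(T.as_matrix().round(2))
E
```

```text
cam in tool [ 7.56446667e-02  1.08861887e-04 -1.72091607e-01] view [-2.68386965e-01 -2.03685743e-04  9.63311162e-01] right [7.01376056e-05 9.99999971e-01 2.30984302e-04]
[[-0.9   0.44  0.  ]
 [ 0.44  0.9   0.  ]
 [-0.    0.   -1.  ]]
```

View pics/crop1.png

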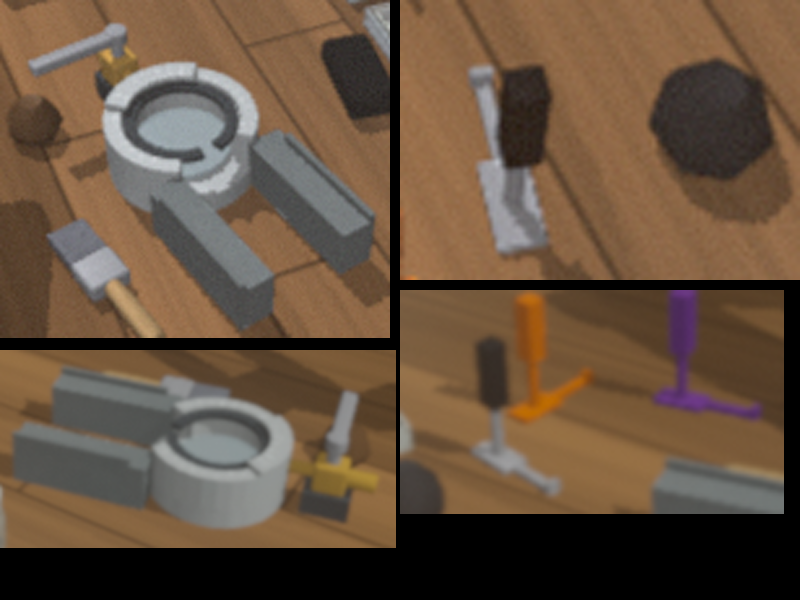

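```bash
python3 - <<'E'
from h import *
P={"pivot":((265,112.7),(439.5,226)),"end":((232.7,125.8),(443,205.5)),"nib":((340.3,258),(277,201)),"stembase":((347.5,292.5),(260,191.5)),"griptop":((351,257.5),(258,155.5))}
for k,(a,b) in P.items():
    p,e=tri(ray("side",a),ray("scene",b)); print(k,p.round(4),round(e,4))
# bench: pick foot from side
print(onz("side",(340.3,258),.012),onz("side",(347.5,292.5),.006))
# pot rim ellipse: lid top 62mm points from side crop
for q in((103,122),(258,118),(180,190),(180,66)):
    print("rim",onz("side",(220+q[0]/2.6,100+q[1]/2.6),.062).round(3))
# tray rail inner tops far end
for q in((240,292),(270,270),(345,240),(371,215)):
    print("rail",onz("side",(220+q[0]/2.6,100+q[1]/2.6),.062).round(3))
E
```

```text
pivot [0.5059 0.1852 0.0877] 0.0059
end [0.4145 0.1654 0.0863] 0.0004
nib [ 0.5189 -0.2565  0.0077] 0.0007
stembase [ 0.4982 -0.3339  0.0021] 0.0007
griptop [ 0.5018 -0.3267  0.1213] 0.0008
[ 0.51779531 -0.25912474  0.012     ] [ 0.49730978 -0.33594218  0.006     ]
rim [0.458 0.089 0.062]
rim [0.598 0.035 0.062]
rim [ 0.493 -0.025  0.062]
rim [0.557 0.138 0.062]
rail [ 0.497 -0.156  0.062]
rail [ 0.53  -0.145  0.062]
rail [ 0.604 -0.14   0.062]
rail [ 0.639 -0.122  0.062]
```

Call:
apply_moves:
  plan:
    - {"linear": [18, -36, 0], "angular": [0, 0, 0], "gripper": 1}
    - {"linear": [18, -36, 0], "angular": [0, 0, 0], "gripper": 1}
    - {"linear": [18, -36, 0], "angular": [0, 0, 0], "gripper": 1}
    - {"linear": [18, -36, 0], "angular": [0, 0, 0], "gripper": 1}
    - {"linear": [18, -36, 0], "angular": [0, 0, 0], "gripper": 1}
    - {"linear": [18, -36, 0], "angular": [0, 0, 0], "gripper": 1}
    - {"linear": [18, -36, 0], "angular": [0, 0, 0], "gripper": 1}
    - {"linear": [18, -36, 0], "angular": [0, 0, 0], "gripper": 1}
    - {"linear": [18, -36, 0], "angular": [0, 0, 0], "gripper": 1}
    - {"linear": [18, -36, 0], "angular": [0, 0, 0], "gripper": 1}
  force: 10

```text
clock: 1.93
eef_pos: [0.4315, 0.1555, 0.2143]
tcp_rot: [0.703, 3.061, 0.001]
ft_force: [0.4, 0.3, 0.5]
opening: 0.0274
```

```bash
python3 - <<'E'
from h import *
s=state(); print(s["clock"],s["eef_pos"],s["tcp_rot"],s["joint_positions"].round(2),s["opening"])
im,C=shot("wrist","w1.png")
np.save("C1.npy",np.array([C],dtype=object),allow_pickle=True)
spots("wrist",["ring","ring_end_a","valve_end","pot_slot","glass"],C)
E
```

```text
1.9333 [0.43154876 0.15551773 0.21429563] [7.03217173e-01 3.06113037e+00 9.76943795e-04] [ 0.32  0.14  1.81  0.    1.19 -0.8 ] 0.027446796224076715
wrist ring 0.77 [0.572 0.087 0.057]
wrist ring_end_a 0.62 [0.573 0.086 0.061]
wrist valve_end 0.62 [0.445 0.174 0.091]
wrist pot_slot 0.68 [0.492 0.117 0.056]
wrist glass 0.78 [0.565 0.076 0.033]
```

View pics/w1.png

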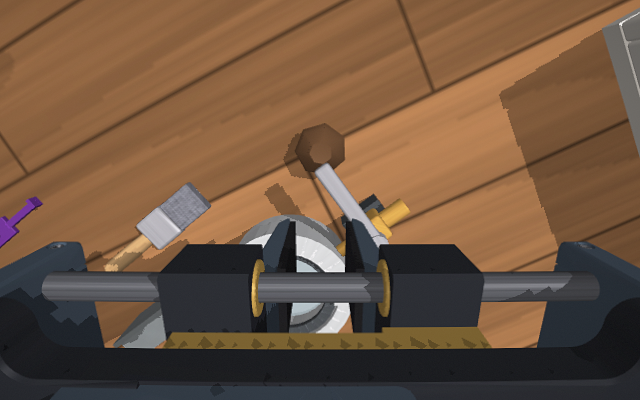

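```bash
python3 - <<'E'
from h import *
C=cam("wrist")
e=onz("wrist",(322,168),.09,C); m=onz("wrist",(357,212),.09,C); d=(m-e)[:2]; d/=np.linalg.norm(d)
print(e,m,np.degrees(np.arctan2(d[1],d[0])),"pivot",e[:2]+.095*d)
E
```

```text
[0.41047489 0.16969473 0.09      ] [0.46294799 0.18124098 0.09      ] 12.409672011583954 pivot [0.50325531 0.19011025]
```

The brown rock at (320,148) sits below the handle end; handle runs from (322,168) towards its pivot at about (385,245). Geometry agrees with the two-view fit (pot yaw ≈ 102°).

Call:
apply_moves:
  plan:
    - {"linear": [12, -18, 0], "angular": [0, 0, 0], "gripper": 1}
    - {"linear": [0, 0, -35], "angular": [0, 0, 0], "gripper": 1}
    - {"linear": [0, 0, -35], "angular": [0, 0, 0], "gripper": 1}
    - {"linear": [0, 0, -35], "angular": [0, 0, 0], "gripper": 1}
    - {"linear": [0, 0, -35], "angular": [0, 0, 0], "gripper": 1}
    - {"linear": [0, 0, 0], "angular": [0, 0, 0], "gripper": 1}

```text
clock: 2.73
eef_pos: [0.4377, 0.1395, 0.0688]
tcp_rot: [-0.697, -3.052, 0.009]
ft_force: [-0.7, -0.3, -0.3]
opening: 0.0006
```

Call:
apply_moves:
  plan:
    - {"linear": [-3, 10, 0], "angular": [0, 0, 0], "gripper": 1}
    - {"linear": [-6, 12, 0], "angular": [0, 0, 0], "gripper": 1}
    - {"linear": [-4, 12, 0], "angular": [0, 0, 0], "gripper": 1}
    - {"linear": [-2, 13, 0], "angular": [0, 0, 0], "gripper": 1}
    - {"linear": [0.5, 13, 0], "angular": [0, 0, 0], "gripper": 1}
    - {"linear": [3, 13, 0], "angular": [0, 0, 0], "gripper": 1}
    - {"linear": [5, 12, 0], "angular": [0, 0, 0], "gripper": 1}
    - {"linear": [7, 11, 0], "angular": [0, 0, 0], "gripper": 1}

```text
clock: 3.4
eef_pos: [0.4436, 0.2369, 0.0753]
tcp_rot: [0.702, 3.062, 0.001]
ft_force: [-2.5, -3.2, 0.8]
opening: 0.0003
```

Call:
apply_moves:
  plan:
    - {"linear": [9, 10, 0], "angular": [0, 0, 0], "gripper": 1}
    - {"linear": [8, 6, 0], "angular": [0, 0, 0], "gripper": 1}
    - {"linear": [2, 1, 0], "angular": [0, 0, 0], "gripper": 1}
    - {"linear": [0, 0, 0], "angular": [0, 0, 0], "gripper": 1}

```text
clock: 3.73
eef_pos: [0.4612, 0.2529, 0.0741]
tcp_rot: [-0.704, -3.057, 0.002]
ft_force: [-7.1, -1.9, 5.1]
opening: 0.0006
```

Call:
apply_moves:
  plan:
    - {"linear": [2, 0.5, 0], "angular": [0, 0, 0], "gripper": 1}
    - {"linear": [2, 0.5, 0], "angular": [0, 0, 0], "gripper": 1}
    - {"linear": [0, 0, 0], "angular": [0, 0, 0], "gripper": 1}

```text
clock: 3.98
eef_pos: [0.4617, 0.253, 0.074]
tcp_rot: [-0.704, -3.05, 0.007]
ft_force: [-14.3, -0.9, 10.4]
opening: 0.0004
```

```bash
python3 - <<'E'
from h import *
im,C=shot("side","s2.png"); spots("side",["valve_end","ring"],C)
im2,C2=shot("scene","s3.png"); spots("scene",["valve_end"],C2)
A=cv2.resize(im[90:220,215:365,::-1],None,fx=2.66,fy=2.66,interpolation=2);B=cv2.resize(im2[185:275,310:490,::-1],None,fx=2.2,fy=2.2,interpolation=2)
o=np.zeros((346,800,3),np.uint8);o[:A.shape[0],:399]=A[:346,:399];o[:198,402:798]=B
cv2.imwrite("pics/crop2.png",o)
E
```

```text
side valve_end 0.49 [0.493 0.211 0.09 ]
side ring 0.65 [0.523 0.065 0.06 ]
scene valve_end 0.73 [0.526 0.034 0.045]
scene valve_end 0.66 [0.498 0.224 0.088]
```

View pics/crop2.png

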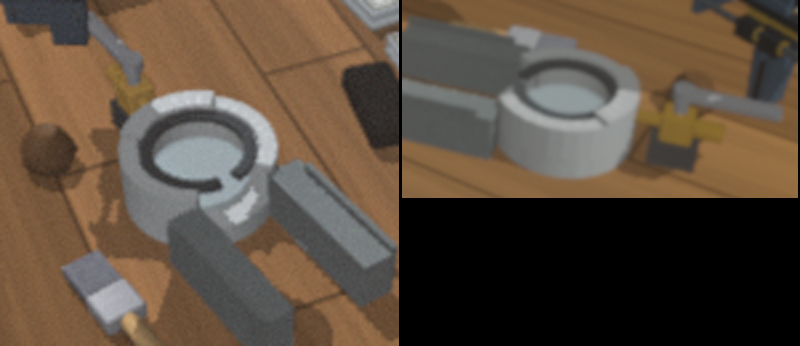

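Handle now lies in line with the pipe (right crop, (690,95)→(780,112)), and the force rises with no motion: at its stop. Ring still in the groove. Back off, and go to view the gap.

Call:
apply_moves:
  plan:
    - {"linear": [-15, 0, 5], "angular": [0, 0, 0], "gripper": 1}
    - {"linear": [-5, 0, 35], "angular": [0, 0, 0], "gripper": 1}
    - {"linear": [0, 0, 40], "angular": [0, 0, 0], "gripper": 1}
    - {"linear": [5, -15, 37], "angular": [0, 0, 0], "gripper": 1}
    - {"linear": [15, -25, 28], "angular": [0, 0, 0], "gripper": 1}
    - {"linear": [20, -34, 10], "angular": [0, 0, 0], "gripper": 0.6}
    - {"linear": [20, -34, 10], "angular": [0, 0, 0], "gripper": 0.6}
    - {"linear": [20, -34, 10], "angular": [0, 0, 0], "gripper": 0.6}
    - {"linear": [20, -34, 5], "angular": [0, 0, 0], "gripper": 0.6}
    - {"linear": [20, -34, 0], "angular": [0, 0, 0], "gripper": 0.6}

```text
clock: 5.07
eef_pos: [0.5691, 0.0422, 0.2566]
tcp_rot: [0.702, 3.056, 0.005]
ft_force: [0.1, 0.8, 0.2]
opening: 0.0308
```

Call:
apply_moves:
  plan:
    - {"linear": [24, -30, 0], "angular": [0, 0, 0], "gripper": 0.6}
    - {"linear": [24, -28, 0], "angular": [0, 0, 0], "gripper": 0.6}
    - {"linear": [22, -18, 0], "angular": [0, 0, 0], "gripper": 0.6}
    - {"linear": [0, 0, 0], "angular": [0, 0, 0], "gripper": 0.6}
    - {"linear": [0, 0, 0], "angular": [0, 0, 0], "gripper": 0.6}

```text
clock: 5.48
eef_pos: [0.638, -0.0333, 0.2537]
tcp_rot: [0.707, 3.06, 0.002]
ft_force: [-0.1, 0.9, 0.0]
opening: 0.0363
```

```bash
python3 - <<'E'
from h import *
import pickle
s=state(); print(s["clock"],s["eef_pos"],s["opening"])
im,C=shot("wrist","w2.png"); pickle.dump(C,open("C2.pkl","wb"))
spots("wrist",["ring","ring_end_a","ring_end_b","pot_slot","glass"],C)
print([proj("wrist",p,C).round(0) for p in((.53,.0735,.054),(.56,-.069,.054))])
E
```

```text
5.4833 [ 0.63802346 -0.03328698  0.25365168] 0.036288853805522145
wrist ring 0.87 [0.545 0.056 0.058]
wrist ring_end_a 0.79 [0.541 0.055 0.059]
wrist ring_end_b 0.79 [0.541 0.055 0.059]
wrist pot_slot 0.67 [0.528 0.005 0.056]
wrist glass 0.84 [0.527 0.069 0.033]
[array([367.,  41.]), array([260., 128.])]
```

View pics/w2.png

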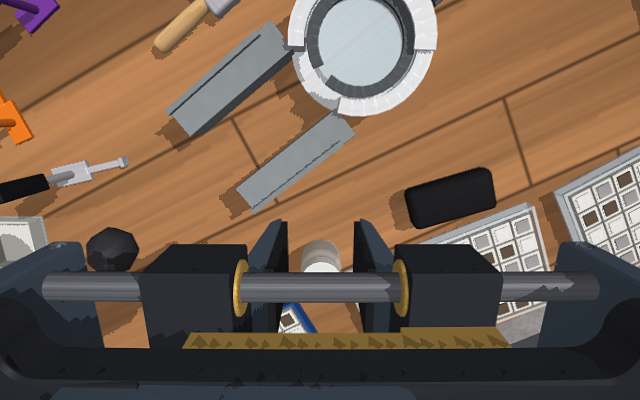

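```bash
python3 - <<'E'
from h import *
a=cv2.imread("pics/w2.png"); o=np.zeros((600,800,3),np.uint8)
o[:560,:]=cv2.resize(a[0:140,240:440],None,fx=4,fy=4,interpolation=2)
cv2.imwrite("pics/crop3.png",o[:560])
E
```

```text
(no output)
```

View pics/crop3.png

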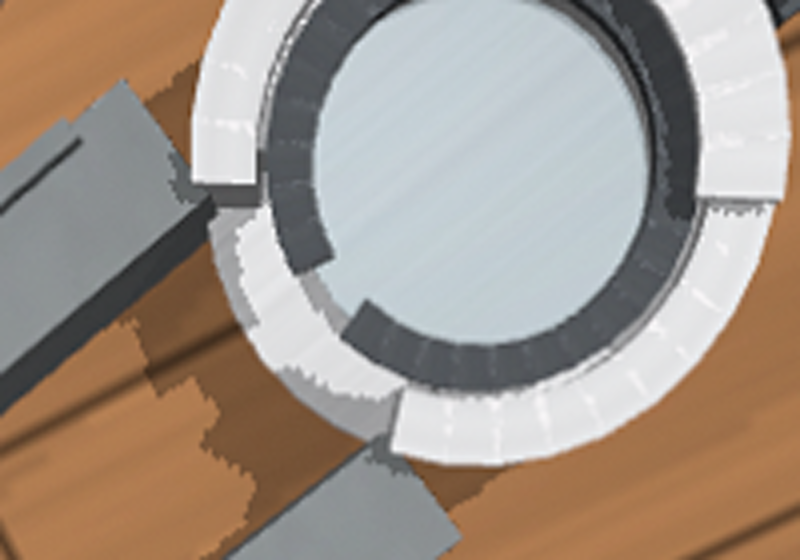

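```bash
cat > fit.py <<'E'
from h import *
import pickle
from scipy.optimize import least_squares
C=pickle.load(open("C2.pkl","rb"))
W=lambda q,z:onz("wrist",(240+(q[0]+.5)/4-.5,(q[1]+.5)/4-.5),z,C)[:2]
ang=lambda q,r,s:r*np.array([np.cos(q),np.sin(q)])
def T(p,l): c,s=np.cos(p[2]),np.sin(p[2]); return p[:2]+np.array([[c,-s],[s,c]])@l
g=np.radians(10)
ends=[((298,274),ang(np.pi-0,1,0),None)]
# which end is which: +y pot = world -x = up-left in image -> end1 (left) is a
obs=[((298,274),.056,np.pi-g),((333,260),.044,np.pi-g),((365,300),.044,np.pi+g),((343,335),.056,np.pi+g)]
circ=[((315,170),.044),((440,340),.044),((520,345),.044),((600,290),.044),((645,190),.044),((270,190),.056),((420,382),.056),((500,391),.056)]
def f(p):
    r=[T(p,ang(a,rr,0))-W(q,.06) for q,rr,a in obs]; r=list(np.ravel(r))
    return r+[np.linalg.norm(W(q,.06)-p[:2])-rr for q,rr in circ]
s=least_squares(f,[.53,.07,1.78],loss="soft_l1",f_scale=.001); print("ring",s.x.round(4),np.degrees(s.x[2]).round(1),(1e3*s.fun).round(1)); ring=s.x
po=[((258,185),(-np.sqrt(.0585**2-.037**2),.037),.062),((192,183),(-np.sqrt(.075**2-.037**2),.037),.062),((392,450),(-np.sqrt(.075**2-.037**2),-.037),.062),((404,388),(-np.sqrt(.0585**2-.037**2),-.037),.062),((780,201),(.075*.7071,-.075*.7071),.068)]
def f2(p): return np.ravel([T(p,np.array(l))-W(q,z) for q,l,z in po])
s=least_squares(f2,[.53,.07,1.78]); print("pot",s.x.round(4),np.degrees(s.x[2]).round(1),(1e3*s.fun).round(1))
W2=lambda q,z:onz("wrist",q,z,C)[:2]
n,k=W2((122,162),.012),W2((72,174),.006); d=n-k; print("nib",n,"stem?",k,np.degrees(np.arctan2(d[1],d[0])),np.linalg.norm(d))
E
python3 fit.py
```

```text
ring [0.5279 0.0669 1.7942] 102.8 [ 0.  -1.3 -1.5  1.   0.9  1.1  0.2 -0.9 -0.5  0.   1.3 -0.5 -1.9 -0.6
 -0.3  0. ]
pot [0.5279 0.0667 1.7769] 101.8 [-6.1  2.3  5.8 -2.3 -4.3 -4.8  4.7  5.  -0.1 -0.2]
nib [ 0.51736567 -0.25697766] stem? [ 0.49996036 -0.33053799] 76.68791182361963 0.07559144528301728
```

Ring fits at (0.528, 0.067), pot the same centre, yaw ≈ 102°; gap centred facing the tray, ends at crop (315,267) and (355,317). Now to the pick at (0.499,-0.331), yaw ≈ 76°.

Call:
apply_moves:
  plan:
    - {"linear": [-14, -30, 0], "angular": [0, 0, 1.2], "gripper": 0.2}
    - {"linear": [-14, -30, 0], "angular": [0, 0, 1.2], "gripper": 0.2}
    - {"linear": [-14, -30, 0], "angular": [0, 0, 1.2], "gripper": 0.2}
    - {"linear": [-14, -30, 0], "angular": [0, 0, 1.2], "gripper": 0.2}
    - {"linear": [-14, -30, 0], "angular": [0, 0, 1.2], "gripper": 0.2}
    - {"linear": [-14, -30, 0], "angular": [0, 0, 1.2], "gripper": 0.2}
    - {"linear": [-14, -30, 0], "angular": [0, 0, 1.2], "gripper": 0.2}
    - {"linear": [-14, -30, 0], "angular": [0, 0, 1.2], "gripper": 0.2}
    - {"linear": [-14, -30, 0], "angular": [0, 0, 1.2], "gripper": 0.2}
    - {"linear": [-13, -28, 0], "angular": [0, 0, 1.2], "gripper": 0.2}

```text
clock: 6.62
eef_pos: [0.4966, -0.3314, 0.2545]
tcp_rot: [0.377, 3.118, -0.001]
ft_force: [0.6, 0.1, -0.0]
opening: 0.0731
```

Call:
apply_moves:
  plan:
    - {"linear": [0, 0, -30], "angular": [0, 0, 0], "gripper": 0.2}
    - {"linear": [0, 0, -30], "angular": [0, 0, 0], "gripper": 0.2}
    - {"linear": [0, 0, 0], "angular": [0, 0, 0], "gripper": 0.2}
    - {"linear": [0, 0, 0], "angular": [0, 0, 0], "gripper": 0.2}

```text
clock: 6.95
eef_pos: [0.4969, -0.3297, 0.1933]
tcp_rot: [-0.379, -3.116, -0.002]
ft_force: [1.2, -0.7, 1.0]
opening: 0.0728
```

```bash
python3 - <<'E'
from h import *
s=state(); print(s["clock"],s["eef_pos"],s["tcp_rot"],s["opening"],s["joint_positions"].round(2))
im,C=shot("wrist","w3.png"); spots("wrist",["pick"],C)
print(proj("wrist",(.499,-.331,.118),C),proj("wrist",(.518,-.257,.012),C))
E
```

```text
6.95 [ 0.49685905 -0.32973281  0.19333384] [-3.78691895e-01 -3.11608954e+00 -2.44615622e-03] 0.07283922390689798 [-0.61  0.37  1.54  0.    1.23 -1.93]
wrist pick 0.67 [ 0.493 -0.327  0.004]
wrist pick 0.6 [ 0.404 -0.355  0.003]
wrist pick 0.55 [ 0.332 -0.268  0.011]
[319.15614046 210.94677401] [388.4477535  182.89004174]
```

View pics/w3.png

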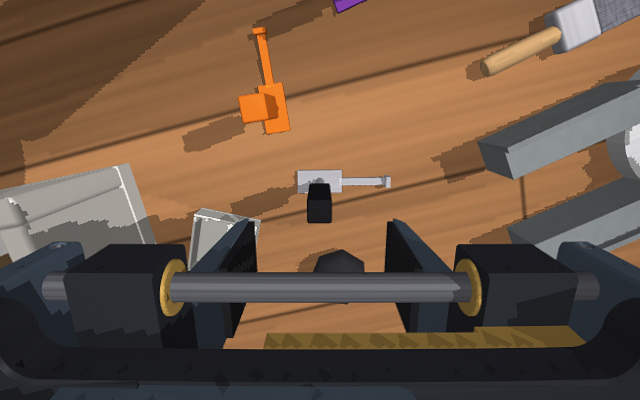

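The pick grip top at (319,215) is centred between the jaws and the bar runs along the image row, i.e. along the jaw axis. Descend and grip.

Call:
apply_moves:
  plan:
    - {"linear": [2, -1, -31], "angular": [0, 0, 0], "gripper": 0.2}
    - {"linear": [1, 0, -31], "angular": [0, 0, 0], "gripper": 0.2}
    - {"linear": [0, 0, -31], "angular": [0, 0, 0], "gripper": 0.2}
    - {"linear": [0, 0, -31], "angular": [0, 0, 0], "gripper": 0.2}
    - {"linear": [0, 0, 0], "angular": [0, 0, 0], "gripper": 1}
    - {"linear": [0, 0, 0], "angular": [0, 0, 0], "gripper": 1}
    - {"linear": [0, 0, 0], "angular": [0, 0, 0], "gripper": 1}
    - {"linear": [0, 0, 0], "angular": [0, 0, 0], "gripper": 1}
    - {"linear": [0, 0, 0], "angular": [0, 0, 0], "gripper": 1}
    - {"linear": [0, 0, 0], "angular": [0, 0, 0], "gripper": 1}
  force: 40

```text
clock: 7.88
eef_pos: [0.5014, -0.3322, 0.0718]
tcp_rot: [0.379, 3.116, -0.002]
ft_force: [0.3, -0.4, -1.1]
opening: 0.0362
```

Call:
apply_moves:
  plan:
    - {"linear": [0, 0, 0], "angular": [0, 0, 0], "gripper": 1}
    - {"linear": [0, 0, 15], "angular": [0, 0, 0], "gripper": 1}
    - {"linear": [0, 0, 30], "angular": [0, 0, 0], "gripper": 1}
    - {"linear": [0, 0, 30], "angular": [0, 0, 0], "gripper": 1}
    - {"linear": [0, 0, 25], "angular": [0, 0, 0], "gripper": 1}

```text
clock: 8.3
eef_pos: [0.5005, -0.3317, 0.1717]
tcp_rot: [0.38, 3.118, -0.0]
ft_force: [0.4, 0.0, -2.3]
opening: 0.0201
```

Call:
apply_moves:
  plan:
    - {"linear": [5.5, 31, 0], "angular": [0, 0, 3.3], "gripper": 1}
    - {"linear": [5.5, 31, 0], "angular": [0, 0, 3.3], "gripper": 1}
    - {"linear": [5.5, 31, 0], "angular": [0, 0, 3.3], "gripper": 1}
    - {"linear": [5.5, 31, 0], "angular": [0, 0, 3.3], "gripper": 1}
    - {"linear": [5.5, 31, 0], "angular": [0, 0, 3.3], "gripper": 1}
    - {"linear": [5.5, 31, 0], "angular": [0, 0, 3.3], "gripper": 1}
    - {"linear": [5.5, 31, 0], "angular": [0, 0, 3.3], "gripper": 1}
    - {"linear": [5.5, 31, 0], "angular": [0, 0, 3.1], "gripper": 1}
    - {"linear": [0, 0, 0], "angular": [0, 0, 0], "gripper": 1}
    - {"linear": [0, 0, 0], "angular": [0, 0, 0], "gripper": 1}

```text
clock: 9.13
eef_pos: [0.5444, -0.0823, 0.1699]
tcp_rot: [0.341, -3.122, 0.0]
ft_force: [-0.1, 0.2, -1.5]
opening: 0.0198
```

```bash
python3 - <<'E'
from h import *
import pickle
s=state(); print(s["clock"],s["eef_pos"],s["tcp_rot"],s["opening"],s["joint_positions"].round(2))
im,C=shot("wrist","w4.png"); pickle.dump(C,open("C4.pkl","wb")); spots("wrist",["pick","pick_tip","ring"],C)
ims,Cs=shot("side","s4.png"); spots("side",["pick_tip"],Cs)
t=s["eef_pos"]; e=np.array([-.211,.977,0])
print([proj("wrist",p,C).round(0) for p in(t+e*.0755+[0,0,-.058],(.528,.067,.06))])
o=np.zeros((600,800,3),np.uint8); o[:320,:]=cv2.resize(im[:160,240:640,::-1],None,fx=2,fy=2,interpolation=2); o[320:,:400]=cv2.resize(ims[100:240,240:440,::-1],None,fx=2,fy=2,interpolation=2)
B=read_camera("scene"); o[320:,400:]=cv2.resize(B[160:300,280:480,::-1],None,fx=2,fy=2,interpolation=2)
cv2.imwrite("pics/crop4.png",o)
E
```

```text
9.1333 [ 0.54441858 -0.08233878  0.16991066] [ 3.41105164e-01 -3.12247385e+00  9.77755122e-05] 0.019819502190130827 [-0.17  0.31  1.69 -0.    1.14 -1.96]
wrist pick 0.93 [ 0.537 -0.081  0.09 ]
wrist pick 0.54 [ 0.428 -0.357  0.006]
wrist pick 0.25 [0.41  0.158 0.03 ]
wrist pick_tip 0.97 [ 0.54  -0.082  0.094]
wrist pick_tip 0.94 [ 0.431 -0.359  0.005]
wrist pick_tip 0.31 [0.503 0.047 0.052]
wrist ring 0.93 [0.517 0.073 0.06 ]
side pick_tip 0.96 [ 0.408 -0.359  0.006]
side pick_tip 0.84 [ 0.541 -0.082  0.083]
side pick_tip 0.68 [ 0.321 -0.254  0.03 ]
[array([422., 215.]), array([484., 214.])]
```

View pics/crop4.png

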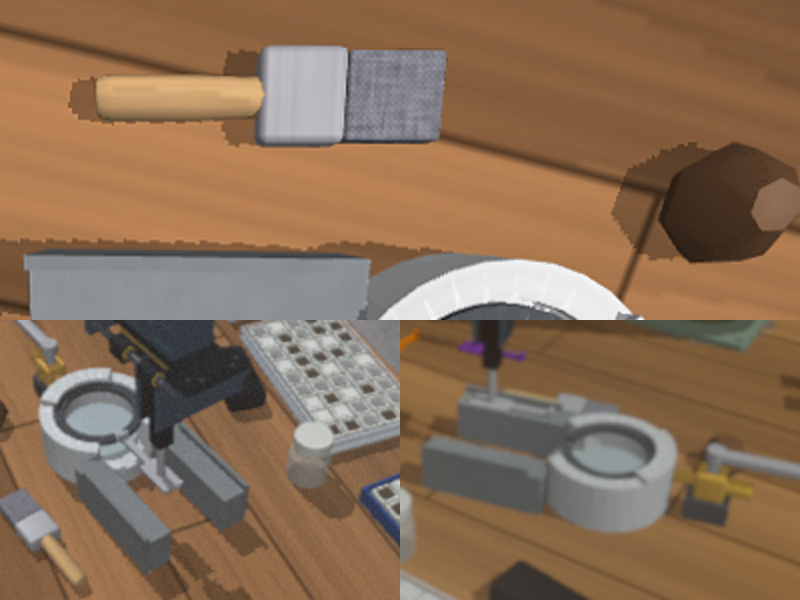

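Call:
apply_moves:
  plan:
    - {"linear": [0, 0, -16], "angular": [0, 0, 0], "gripper": 1}
    - {"linear": [0, 0, -16], "angular": [0, 0, 0], "gripper": 1}
    - {"linear": [0, 0, -16], "angular": [0, 0, 0], "gripper": 1}
    - {"linear": [0, 0, -15], "angular": [0, 0, 0], "gripper": 1}
    - {"linear": [0, 0, 0], "angular": [0, 0, 0], "gripper": 1}
    - {"linear": [0, 0, 0], "angular": [0, 0, 0], "gripper": 1}

```text
clock: 9.98
eef_pos: [0.5439, -0.0846, 0.1065]
tcp_rot: [0.336, -3.121, 0.001]
ft_force: [0.2, -1.7, -3.2]
opening: 0.0201
```

```bash
python3 - <<'E'
from h import *
import pickle
s=state(); print(s["clock"],s["eef_pos"],s["ft_force"])
im,C=shot("wrist","w5.png"); pickle.dump(C,open("C5.pkl","wb"))
t=s["eef_pos"]; e=np.array([-.211,.977,0])
print([proj("wrist",p,C).round(0) for p in(t+e*.0755+[0,0,-.058],(.528,.067,.06))])
cv2.imwrite("pics/crop5.png",cv2.resize(im[130:330,340:606,::-1],None,fx=3,fy=3,interpolation=2))
E
```

```text
9.9833 [ 0.54393719 -0.08458505  0.10649004] [ 0.23696759 -1.70126141 -3.23283771]
[array([422., 215.]), array([529., 241.])]
```

View pics/crop5.png

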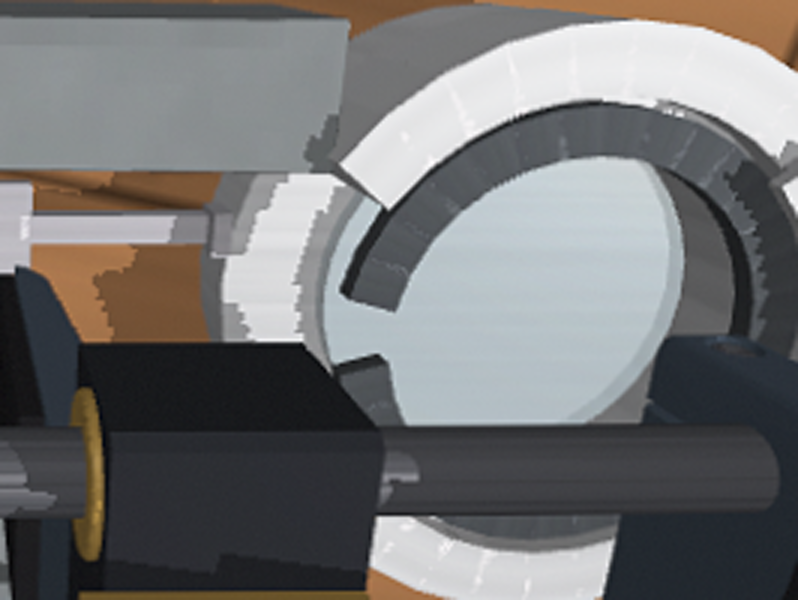

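```bash
python3 - <<'E'
from h import *
import pickle
C=pickle.load(open("C5.pkl","rb"))
W=lambda q,z:onz("wrist",(340+(q[0]+.5)/3-.5,130+(q[1]+.5)/3-.5),z,C)[:2]
ex=np.array([-.211,.977]);ey=np.array([-.977,-.211]);P=np.array([.528,.067])
for k,q,z in(("nib back/top",(213,207),.0485),("nib far corner",(235,255),.0485),("nib back low y",(205,240),.0485),("bar root",(30,226),.0425),("a outer",(347,290),.06),("a inner",(400,297),.06),("b outer",(335,371),.06),("b inner",(383,355),.06),("shelf end wall",(350,168),.054),("ring in",(500,180),.06),("ring out",(560,103),.06)):
    w=W(q,z); d=w-P; print(k,w.round(4),"pot frame mm",(1e3*np.array([d@ex,d@ey])).round(1))
E
```

```text
nib back/top [ 0.5178 -0.0228] pot frame mm [-85.6  28.9]
nib far corner [ 0.5284 -0.014 ] pot frame mm [-79.2  16.7]
nib back low y [ 0.5263 -0.0223] pot frame mm [-86.9  20.5]
bar root [ 0.5336 -0.0643] pot frame mm [-129.4   22.3]
a outer [0.5282 0.0104] pot frame mm [-55.4  11.7]
a inner [0.5272 0.0234] pot frame mm [-42.4   9.9]
b outer [0.5488 0.0143] pot frame mm [-55.9  -9.2]
b inner [0.5423 0.0244] pot frame mm [-44.6  -5. ]
shelf end wall [0.5006 0.0043] pot frame mm [-55.4  40. ]
ring in [0.495  0.0367] pot frame mm [-22.7  38.7]
ring out [0.4751 0.0437] pot frame mm [-11.6  56.6]
```

Nib (crop (222,230)) sits ~6–18 mm outside end a's face (347..400,293) laterally and 79–86 mm out; shift 3.5 mm inward and go in 52 mm.

Call:
apply_moves:
  plan:
    - {"linear": [3.4, 0.7, 0], "angular": [0, 0, 0], "gripper": 1}
    - {"linear": [-1.4, 6.4, 0], "angular": [0, 0, 0], "gripper": 1}
    - {"linear": [-1.4, 6.4, 0], "angular": [0, 0, 0], "gripper": 1}
    - {"linear": [-1.4, 6.4, 0], "angular": [0, 0, 0], "gripper": 1}
    - {"linear": [-1.4, 6.4, 0], "angular": [0, 0, 0], "gripper": 1}
    - {"linear": [-1.4, 6.4, 0], "angular": [0, 0, 0], "gripper": 1}
    - {"linear": [-1.4, 6.4, 0], "angular": [0, 0, 0], "gripper": 1}
    - {"linear": [-1.4, 6.4, 0], "angular": [0, 0, 0], "gripper": 1}
    - {"linear": [-1.3, 6.2, 0], "angular": [0, 0, 0], "gripper": 1}
    - {"linear": [0, 0, 0], "angular": [0, 0, 0], "gripper": 1}

```text
clock: 10.87
eef_pos: [0.547, -0.039, 0.1162]
tcp_rot: [-0.343, 3.098, -0.029]
ft_force: [2.7, -20.2, 25.3]
opening: 0.0264
```

```bash
python3 - <<'E'
from h import *
import pickle
s=state(); print(s["clock"],s["eef_pos"],s["ft_force"],s["moment"])
im,C=shot("wrist","w6.png"); pickle.dump(C,open("C6.pkl","wb"))
cv2.imwrite("pics/crop6.png",cv2.resize(im[130:330,340:606,::-1],None,fx=3,fy=3,interpolation=2))
E
```

```text
10.8667 [ 0.54699687 -0.03903413  0.11623444] [  2.72138714 -20.23066097  25.25141674] [-5.27598719e+00 -7.90659091e-01 -3.98253752e-03]
```

View pics/crop6.png

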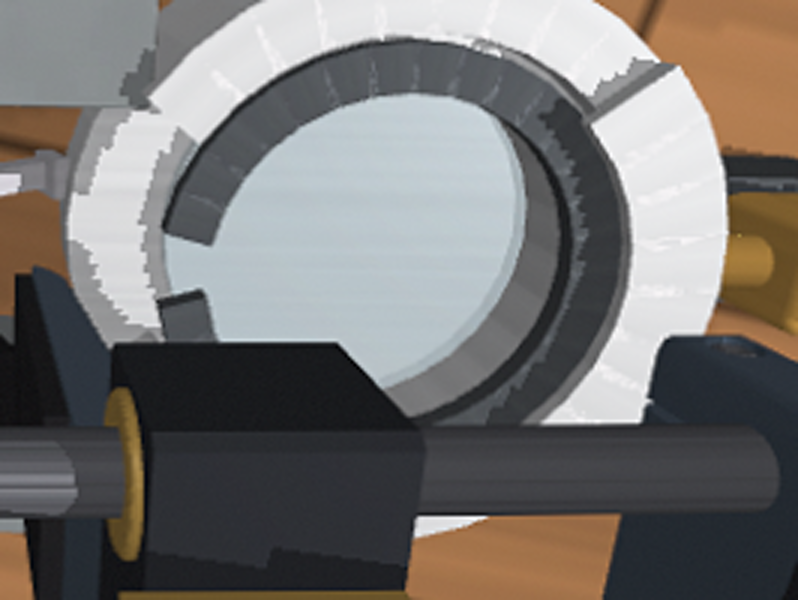

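Blocked: the nib (crop (50,165)) has hit the pot's slot sill — the pick hangs lower in the gripper than assumed (lifted before the jaws had fully shut). Back out and re-seat it on the bench in the channel.

Call:
apply_moves:
  plan:
    - {"linear": [1.4, -6.4, 0], "angular": [0, 0, 0], "gripper": 1}
    - {"linear": [1.4, -6.4, 0], "angular": [0, 0, 0], "gripper": 1}
    - {"linear": [1.4, -6.4, 0], "angular": [0, 0, 0], "gripper": 1}
    - {"linear": [1.4, -6.4, 0], "angular": [0, 0, 0], "gripper": 1}
    - {"linear": [1.4, -6.4, 0], "angular": [0, 0, 0], "gripper": 1}
    - {"linear": [1.4, -6.4, 0], "angular": [0, 0, 0], "gripper": 1}
    - {"linear": [1.4, -6.4, 0], "angular": [0, 0, 0], "gripper": 1}
    - {"linear": [2.4, -11, 0], "angular": [0, 0, 0], "gripper": 1}
    - {"linear": [0, 0, 0], "angular": [0, 0, 0], "gripper": 1}
    - {"linear": [0, 0, 0], "angular": [0, 0, 0], "gripper": 1}

```text
clock: 11.75
eef_pos: [0.5487, -0.0879, 0.1064]
tcp_rot: [0.335, -3.122, -0.002]
ft_force: [1.1, -0.4, -2.2]
opening: 0.02
```

```bash
python3 - <<'E'
from h import *
s=state(); print(s["clock"],s["eef_pos"],s["tcp_rot"],s["ft_force"],s["moment"],s["opening"])
im,C=shot("wrist","w7.png"); im2,C2=shot("side","s7.png"); im3,C3=shot("scene","s8.png")
for n,Cc in(("wrist",C),("side",C2),("scene",C3)): spots(n,["pick","ring"],Cc)
o=np.zeros((600,800,3),np.uint8); o[:300,:]=cv2.resize(im[140:290,240:640,::-1],None,fx=2,fy=2,interpolation=2); 
o[300:,:400]=cv2.resize(im2[130:230,260:393,::-1],(400,300),interpolation=2); o[300:,400:]=cv2.resize(im3[175:275,290:423,::-1],(400,300),interpolation=2)
cv2.imwrite("pics/crop7.png",o)
E
```

```text
11.75 [ 0.54868906 -0.08794017  0.10643147] [ 3.34893706e-01 -3.12232944e+00 -1.81349162e-03] [ 1.0999881  -0.39420773 -2.21136499] [ 0.05587028  0.03576488 -0.02885188] 0.020023996397585328
wrist pick 0.8 [ 0.536 -0.089  0.03 ]
wrist ring 0.87 [0.498 0.053 0.056]
side pick 0.88 [ 0.317 -0.256  0.027]
side pick 0.79 [ 0.543 -0.092  0.054]
side pick 0.74 [ 0.41  -0.359  0.008]
side ring 0.85 [0.51  0.06  0.059]
scene pick 0.83 [ 0.553 -0.088  0.08 ]
scene pick 0.63 [ 0.315 -0.221  0.007]
scene pick 0.54 [ 0.418 -0.355  0.063]
scene ring 0.78 [0.513 0.064 0.063]
```

View pics/crop7.png

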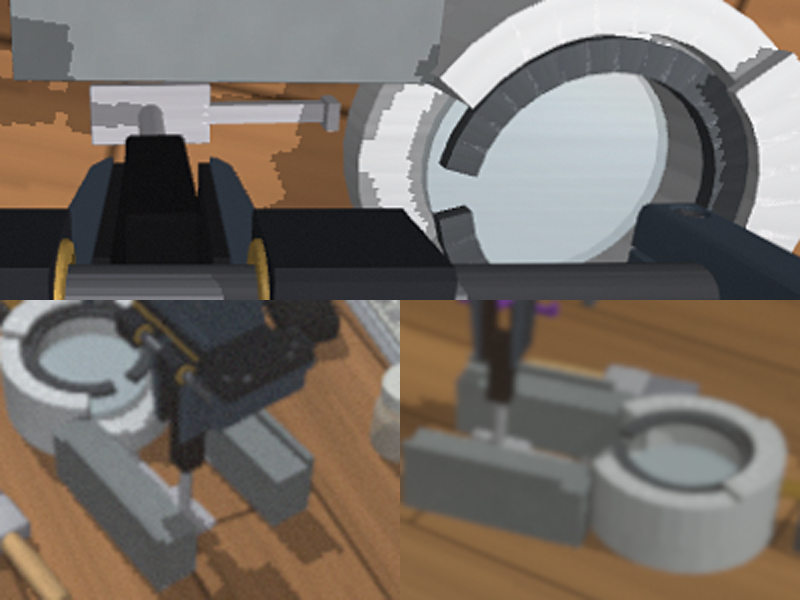

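Pick is square in the jaws again (opening 20.0 mm), foot inside the channel, ring unmoved. Lower to feel the bench.

Call:
apply_moves:
  plan:
    - {"linear": [0, 0, -4], "angular": [0, 0, 0], "gripper": 1}
    - {"linear": [0, 0, -4], "angular": [0, 0, 0], "gripper": 1}
    - {"linear": [0, 0, 0], "angular": [0, 0, 0], "gripper": 1}
  force: 10

```text
clock: 12.45
eef_pos: [0.5494, -0.0881, 0.099]
tcp_rot: [-0.337, 3.123, -0.001]
ft_force: [-0.1, -1.0, -0.6]
opening: 0.0201
```

Call:
apply_moves:
  plan:
    - {"linear": [0, 0, -4], "angular": [0, 0, 0], "gripper": 1}
    - {"linear": [0, 0, 0], "angular": [0, 0, 0], "gripper": 1}

```text
clock: 12.62
eef_pos: [0.5507, -0.0881, 0.0967]
tcp_rot: [-0.336, 3.119, -0.002]
ft_force: [-0.1, 0.3, 7.1]
opening: 0.0198
```

Call:
apply_moves:
  plan:
    - {"linear": [0, 0, -4], "angular": [0, 0, 0], "gripper": 1}
    - {"linear": [0, 0, 0], "angular": [0, 0, 0], "gripper": 1}

```text
clock: 12.78
eef_pos: [0.5512, -0.088, 0.0933]
tcp_rot: [-0.336, 3.118, -0.002]
ft_force: [-0.7, -0.2, 10.4]
opening: 0.0201
```

Call:
apply_moves:
  plan:
    - {"linear": [0, 0, -4], "angular": [0, 0, 0], "gripper": 1}
    - {"linear": [0, 0, 0], "angular": [0, 0, 0], "gripper": 1}

```text
clock: 12.95
eef_pos: [0.5513, -0.088, 0.0895]
tcp_rot: [-0.336, 3.118, -0.002]
ft_force: [-0.1, 1.0, 11.7]
opening: 0.0201
```

Call:
apply_moves:
  plan:
    - {"linear": [0, 0, 0], "angular": [0, 0, 0], "gripper": 0.6}
    - {"linear": [0, 0, 0], "angular": [0, 0, 0], "gripper": 0.6}
    - {"linear": [0, 0, -10], "angular": [0, 0, 0], "gripper": 0.6}
    - {"linear": [0, 0, -8], "angular": [0, 0, 0], "gripper": 0.6}
    - {"linear": [0, 0, 0], "angular": [0, 0, 0], "gripper": 0.6}
    - {"linear": [0, 0, 0], "angular": [0, 0, 0], "gripper": 1}
    - {"linear": [0, 0, 0], "angular": [0, 0, 0], "gripper": 1}
    - {"linear": [0, 0, 0], "angular": [0, 0, 0], "gripper": 1}
    - {"linear": [0, 0, 0], "angular": [0, 0, 0], "gripper": 1}
    - {"linear": [0, 0, 0], "angular": [0, 0, 0], "gripper": 1}
  force: 50

```text
clock: 13.78
eef_pos: [0.5489, -0.0877, 0.0689]
tcp_rot: [0.337, -3.123, -0.0]
ft_force: [-0.5, 0.2, -1.5]
opening: 0.0195
```

Call:
apply_moves:
  plan:
    - {"linear": [0, 0, 0], "angular": [0, 0, 0], "gripper": 1}
    - {"linear": [0, 0, 0], "angular": [0, 0, 0], "gripper": 1}
    - {"linear": [0, 0, 0], "angular": [0, 0, 0], "gripper": 1}
    - {"linear": [0, 0, 0], "angular": [0, 0, 0], "gripper": 1}

```text
clock: 14.12
eef_pos: [0.549, -0.0878, 0.069]
tcp_rot: [0.337, -3.123, -0.0]
ft_force: [0.2, -0.3, -1.1]
opening: 0.0199
```

```bash
python3 - <<'E'
from h import *
import pickle
ex=np.array([-.2130,.9770]);ey=np.array([-.977,-.213]);P=np.array([.528,.067])
s=state(); T=R.from_rotvec(s["tcp_rot"]); C=cam("wrist")
C5=pickle.load(open("C5.pkl","rb"))
# w7 camera: same offsets, shifted
T7=np.array([.5487,-.0879,.1064]); C7=(C[0],C[1],C[2]+T7-s["eef_pos"])
for n,Cc,Tc,px in(("w5",C5,np.array([.5439,-.0846,.1065]),[(340+213/3,130+207/3),(340+235/3,130+255/3)]),("w7",C7,T7,[(240+326/2,140+97/2),(240+338/2,140+131/2)])):
    for z in(.0185,.0215):
        w=np.mean([onz("wrist",q,z,Cc) for q in px],0); d=(w-Tc)[:2]; e=w[:2]-P
        print(n,z,"nib rel TCP x,y",(1e3*d@ex).round(1),(1e3*d@ey).round(1),"pot",(1e3*e@ex).round(1),(1e3*e@ey).round(1))
E
```

```text
w5 0.0185 nib rel TCP x,y 78.4 -3.1 pot -73.1 13.7
w5 0.0215 nib rel TCP x,y 77.5 -2.2 pot -74.0 14.6
w7 0.0185 nib rel TCP x,y 70.6 5.4 pot -85.2 18.2
w7 0.0215 nib rel TCP x,y 69.8 6.2 pot -86.0 19.0
```

Call:
apply_moves:
  plan:
    - {"linear": [0, 0, 10], "angular": [0, 0, 0], "gripper": 1}
    - {"linear": [0, 0, 14], "angular": [0, 0, 0], "gripper": 1}
    - {"linear": [0, 0, 14], "angular": [0, 0, 0], "gripper": 1}
    - {"linear": [0, 0, 0], "angular": [0, 0, 0], "gripper": 1}
    - {"linear": [0, 0, 0], "angular": [0, 0, 0], "gripper": 1}

```text
clock: 14.53
eef_pos: [0.5497, -0.0879, 0.108]
tcp_rot: [-0.337, 3.121, -0.001]
ft_force: [0.1, 0.5, -1.6]
opening: 0.0201
```

```bash
python3 - <<'E'
from h import *
import pickle
s=state(); t=s["eef_pos"]; print(s["clock"],t,s["tcp_rot"],s["ft_force"],s["opening"])
im,C=shot("wrist","w9.png"); pickle.dump((C,t),open("C9.pkl","wb"))
ex=np.array([-.213,.977,0]);ey=np.array([-.977,-.213,0])
for dx,dy in((.0755,0),(.025,0),(.0755,.006)): print(proj("wrist",t+dx*ex+dy*ey+[0,0,-.057],C).round(1))
hs=cv2.cvtColor(im,cv2.COLOR_RGB2HSV); g=cv2.cvtColor(im,cv2.COLOR_RGB2GRAY)
for r in range(184,232): print(r,"".join(("." if hs[r,c,1]>90 else "0123456789"[g[r,c]*10//256]) for c in range(340,440)))
E
```

```text
14.5333 [ 0.54969251 -0.0879011   0.10804422] [-3.36701489e-01  3.12112970e+00 -9.61320534e-04] [ 0.13859851  0.48317454 -1.64311881] 0.020085395545495845
[422.8 215. ]
[354.4 214.9]
[423.5 207.2]<stdin>:8: RuntimeWarning: overflow encountered in scalar multiply
Traceback (most recent call last):
OverflowError: Python integer 256 out of bounds for uint8
```

```bash
python3 - <<'E'
from h import *
im=cv2.imread("pics/w9.png"); hs=cv2.cvtColor(im,cv2.COLOR_BGR2HSV).astype(int); g=cv2.cvtColor(im,cv2.COLOR_BGR2GRAY).astype(int)
for r in range(186,230): print(r,"".join(("." if hs[r,c,1]>90 else "0123456789"[g[r,c]*10//256]) for c in range(345,440)))
E
```

```text
186 ........................................................................34444444444455555555788
187 ........................................................................34444444444555555555788
188 ........................................................................44444444444566666657888
189 .......................................................................344444444445666666658888
190 333333333..............................................................444444444445666666558888
191 555555554.............................................................3444444444445666665578888
192 7777777764............................................................3444444444456665555578888
193 7777777775...........................................................33434444444456665788888888
194 7777777776...........................................................34433344444566665888888888
195 7777777775...........................................................34443334444566665888888888
196 7777777765...........................................................34444334434566655788888888

[... 2599 characters left out ...]

223 12222111112........................................................3333333688888888888888888888
224 112212122113.......................................................3333333455557888888888888888
225 111122121112.......................................................3333333465557888888888888888
226 1122221111113......................................................3333333565557888888888888888
227 1121121122112......................................................3333333455555557888888888888
228 11111121112112......................................................333333455555557888888888888
229 01121121222112......................................................333333455555578888888888888
```

Nib top is at pixel (424.5,210) → nib in pot frame at x≈-80, y≈15.4, height now certain (underside 39 mm). Lower 2 mm, shift 1.5 mm, advance 47 mm.

Call:
apply_moves:
  plan:
    - {"linear": [-1.5, 0, -2], "angular": [0, 0, 0], "gripper": 1}
    - {"linear": [-1.2, 5.8, 0], "angular": [0, 0, 0], "gripper": 1}
    - {"linear": [-1.3, 5.8, 0], "angular": [0, 0, 0], "gripper": 1}
    - {"linear": [-1.3, 5.8, 0], "angular": [0, 0, 0], "gripper": 1}
    - {"linear": [-1.2, 5.8, 0], "angular": [0, 0, 0], "gripper": 1}
    - {"linear": [0, 0, 0], "angular": [0, 0, 0], "gripper": 1}

```text
clock: 15.08
eef_pos: [0.542, -0.0632, 0.1048]
tcp_rot: [0.339, -3.123, -0.001]
ft_force: [-0.0, 0.1, -2.1]
opening: 0.0197
```

Call:
apply_moves:
  plan:
    - {"linear": [-1.3, 5.8, 0], "angular": [0, 0, 0], "gripper": 1}
    - {"linear": [-1.2, 5.8, 0], "angular": [0, 0, 0], "gripper": 1}
    - {"linear": [-1.3, 5.8, 0], "angular": [0, 0, 0], "gripper": 1}
    - {"linear": [-1.3, 5.8, 0], "angular": [0, 0, 0], "gripper": 1}
    - {"linear": [0, 0, 0], "angular": [0, 0, 0], "gripper": 1}
    - {"linear": [0, 0, 0], "angular": [0, 0, 0], "gripper": 1}

```text
clock: 15.58
eef_pos: [0.5374, -0.041, 0.105]
tcp_rot: [-0.338, 3.123, -0.0]
ft_force: [0.8, -0.4, -2.2]
opening: 0.0196
```

```bash
python3 - <<'E'
from h import *
import pickle
s=state(); t=s["eef_pos"]; print(s["clock"],t,s["tcp_rot"],s["ft_force"],s["opening"])
im,C=shot("wrist","w10.png"); pickle.dump((C,t),open("C10.pkl","wb"))
im=im[:,:,::-1].copy(); hs=cv2.cvtColor(im,cv2.COLOR_BGR2HSV).astype(int); g=cv2.cvtColor(im,cv2.COLOR_BGR2GRAY).astype(int)
for r in range(176,236): print(r,"".join(("." if hs[r,c,1]>90 else "0123456789"[g[r,c]*10//256]) for c in range(350,460)))
E
```

```text
15.5833 [ 0.53739391 -0.04102897  0.10502813] [-3.38287395e-01  3.12325586e+00 -1.26177279e-04] [ 0.79688689 -0.43809488 -2.22705058] 0.01960532800146963
176 55555555555555555555555555555533333333344446888888888888888888898888888888888741112333333333333333333333333333
177 55555555555555555555555555555533333333444468888888888888888888888888888888886311233333333333333333333333333333
178 55555555555555555555555555555333333334444688888888888888888888888888888888742112333333333333333333333333333333
179 55555555555555555555555555554333333333446888888888888888888888888888889997411123333333333333333333333333333333
180 55555555555555555555555555555555433333468888888888888888888888888888889853111233333333333333333333333334333333
181 55555555555555555555555555555555333333368888888888888888888888888888888521123333333333333333333333333344333323
182 55555555555555555555555555555555333333347888888888888888888888888888874211233333333333333333333333333344334577
183 33334444444444444444444444444444444222345688888888888888888888888888741112333333333333333333333333333335567777
184 ..............34444444
[... 5253 characters left out ...]
7777777777
230 11111111113465556888888888888888888755555554577777777777775435777777777777777777777777777777777777777777777777
231 12111211112465555656888888888888888875555554577777777777777777777777777777777777777777777777777777777777777777
232 11111111112455555568888888888888888888755554577777777777777777777777777777777777777777777777777777777777777777
233 11111111111365555568888888888888888887555554577777777777777777777777777777777777777777777777777777777777777777
234 11111111111245555568888888888888888887555555577777777777777777777777777777777777777777777777777777777777777777
235 11111111111136555568888888888888888887555555577777777777777777777777777777777777777777777777777777777777777777
```

```bash
python3 - <<'E'
from h import *
import pickle
C,t=pickle.load(open("C10.pkl","rb")); ex=np.array([-.213,.977]);ey=np.array([-.977,-.213]);P=np.array([.528,.067])
for n,px,z in(("ring in",(430,199),.06),("ring in",(424.5,205),.06),("ring in",(420.5,210),.06),("ring in",(416,217),.06),("ring in",(412,227),.06),("a outer",(395,225),.06),("ring out",(403,205),.06),("nib back far",(420,203),.048),("nib back near",(419,217.5),.048),("nib front near",(428,217.5),.048)):
    d=onz("wrist",px,z,C)[:2]-P; print(n,(1e3*d@ex).round(1),(1e3*d@ey).round(1))
E
```

```text
ring in -31.9 29.5
ring in -35.4 25.2
ring in -37.8 21.6
ring in -40.6 16.4
ring in -42.8 9.0
a outer -54.9 10.5
ring out -50.3 25.2
nib back far -34.8 23.2
nib back near -34.6 12.0
nib front near -27.9 12.0
```

Nib's back face is at x≈-34.7, 2 mm inside the ring's inner edge, bar (y 13–21) under end a (face at y≈10). Lift.

Call:
apply_moves:
  plan:
    - {"linear": [0, 0, 4], "angular": [0, 0, 0], "gripper": 1}
    - {"linear": [0, 0, 4], "angular": [0, 0, 0], "gripper": 1}
    - {"linear": [0, 0, 4], "angular": [0, 0, 0], "gripper": 1}
    - {"linear": [0, 0.3, 4], "angular": [0, 0, 0], "gripper": 1}
    - {"linear": [-0.1, 0.3, 4], "angular": [0, 0, 0], "gripper": 1}
    - {"linear": [0, 0, 0], "angular": [0, 0, 0], "gripper": 1}

```text
clock: 16.13
eef_pos: [0.5379, -0.041, 0.126]
tcp_rot: [-0.337, 3.122, -0.001]
ft_force: [-0.3, -0.3, -3.0]
opening: 0.0198
```

Call:
apply_moves:
  plan:
    - {"linear": [-0.1, 0.3, 4], "angular": [0, 0, 0], "gripper": 1}
    - {"linear": [-0.1, 0.3, 4], "angular": [0, 0, 0], "gripper": 1}
    - {"linear": [0, 0.3, 4], "angular": [0, 0, 0], "gripper": 1}
    - {"linear": [-0.1, 0.3, 4], "angular": [0, 0, 0], "gripper": 1}
    - {"linear": [0, 0.3, 4], "angular": [0, 0, 0], "gripper": 1}
    - {"linear": [0, 0, 0], "angular": [0, 0, 0], "gripper": 1}
    - {"linear": [0, 0, 0], "angular": [0, 0, 0], "gripper": 1}

```text
clock: 16.72
eef_pos: [0.5368, -0.0385, 0.1443]
tcp_rot: [0.336, -3.123, -0.002]
ft_force: [1.3, 3.7, -8.7]
opening: 0.0198
```

```bash
python3 - <<'E'
from h import *
s=state(); t=s["eef_pos"]; print(s["clock"],t,s["tcp_rot"],s["ft_force"],s["moment"],s["opening"])
im,C=shot("wrist","w11.png"); spots("wrist",["ring","ring_end_a"],C)
im=im[:,:,::-1].copy(); hs=cv2.cvtColor(im,cv2.COLOR_BGR2HSV).astype(int); g=cv2.cvtColor(im,cv2.COLOR_BGR2GRAY).astype(int)
for r in range(150,240,2): print(r,"".join(("." if hs[r,c,1]>90 else "0123456789"[g[r,c]*10//256]) for c in range(350,560,2)))
E
```

```text
16.7167 [ 0.53675734 -0.03850681  0.14431314] [ 3.36285482e-01 -3.12282996e+00 -2.45730410e-03] [ 1.349059    3.70227305 -8.69352065] [ 0.66865945 -0.38308711 -0.13294523] 0.01976838913178871
wrist ring_end_a 0.91 [0.506 0.068 0.07 ]
150 55555555555555444444444888888888888888988888888888888888888899888899999999999899999......................
152 555555555555554444444488888888888888888788865655555577798899577888889999999999999999.....................
154 55555555555555444444788888888888888666655555555656666664578885557798989999999999999993...................
156 55555555555533444447888888888898866555556666555665432112223222354556888899999999999999...................
158 555555555555334444788888888895566555555656665565211233333333333333343688899999999975567..................
160 555555555555334446888988889656555556555666666321133343333343333333333337989999999955544477...............
162 5555555555533344688888888666655556665556666311233333333333333333333333334888999955554448996..............
164 5555555555333345888888966666555556666556762113333333433333333334333333333388895555544699998.
[... 3383 characters left out ...]
66444333211232222399998888888887........
228 221138888888888555777777777777777777777777777777777777777777777766444444321132222339888888888888233......
230 111116888888887556777777777777777777777777777777777777777777777766444444411132222348888888888889.........
232 121112888888888755677777777777777777777777777777777777777777777663444444311132222388888888888887.........
234 11111168888888887567777777777777777777777777777777777777777777664444444411122222339888888888888..........
236 11211138888888888856777777777777777777777777777777777777777776654444444311132221449888888888888..........
238 11111116887556888755777777777777777777777777777777777777777766644444444211232222389989888888888..........
```

Call:
apply_moves:
  plan:
    - {"linear": [0, 0, 0], "angular": [0, 0, 0], "gripper": 1}
    - {"linear": [0, 0, 0], "angular": [0, 0, 0], "gripper": 1}

```text
clock: 17.03
eef_pos: [0.5367, -0.0386, 0.1444]
tcp_rot: [0.336, -3.123, -0.003]
ft_force: [1.0, 4.6, -10.8]
opening: 0.0199
```

Call:
apply_moves:
  plan:
    - {"linear": [-0.4, 2, 0], "angular": [0, 0, 0], "gripper": 1}
    - {"linear": [0, 0, 0], "angular": [0, 0, 0], "gripper": 1}

```text
clock: 17.2
eef_pos: [0.5368, -0.0379, 0.1448]
tcp_rot: [0.338, -3.123, 0.003]
ft_force: [0.6, 0.7, -8.4]
opening: 0.0199
```

The ring is being held by the lip's corners (tilt limit). Ease down 5 mm, draw back out from under the lip.

Call:
apply_moves:
  plan:
    - {"linear": [0, 0, -3], "angular": [0, 0, 0], "gripper": 1}
    - {"linear": [0, 0, -3], "angular": [0, 0, 0], "gripper": 1}
    - {"linear": [0, 0, 0], "angular": [0, 0, 0], "gripper": 1}

```text
clock: 17.45
eef_pos: [0.5366, -0.0378, 0.139]
tcp_rot: [0.337, -3.123, 0.001]
ft_force: [0.7, -1.2, -2.8]
opening: 0.0196
```

Call:
apply_moves:
  plan:
    - {"linear": [0.5, -2, 0], "angular": [0, 0, 0], "gripper": 1}
    - {"linear": [0.4, -2, 0], "angular": [0, 0, 0], "gripper": 1}
    - {"linear": [0.4, -2, 0], "angular": [0, 0, 0], "gripper": 1}
    - {"linear": [0, 0, 0], "angular": [0, 0, 0], "gripper": 1}

```text
clock: 17.78
eef_pos: [0.5381, -0.0437, 0.1392]
tcp_rot: [-0.336, 3.123, -0.0]
ft_force: [0.6, 0.6, -2.0]
opening: 0.0198
```

Call:
apply_moves:
  plan:
    - {"linear": [0.5, -2, 0], "angular": [0, 0, 0], "gripper": 1}
    - {"linear": [0.4, -2, 1], "angular": [0, 0, 0], "gripper": 1}
    - {"linear": [0.4, -2, 1], "angular": [0, 0, 0], "gripper": 1}
    - {"linear": [0.4, -2, 1], "angular": [0, 0, 0], "gripper": 1}
    - {"linear": [0, 0, 0], "angular": [0, 0, 0], "gripper": 1}

```text
clock: 18.2
eef_pos: [0.5401, -0.0519, 0.1424]
tcp_rot: [-0.337, 3.123, -0.001]
ft_force: [0.2, -0.0, -2.9]
opening: 0.0199
```

```bash
cat > look.py <<'E'
from h import *
import sys
s=state(); t=s["eef_pos"]; P=np.array([.528,.067]);ex=np.array([-.213,.977]);ey=np.array([-.977,-.213])
d=t[:2]-P; print(s["clock"],t.round(4),"tcp pot",(1e3*d@ex).round(1),(1e3*d@ey).round(1),s["ft_force"].round(1),s["moment"].round(2),s["opening"].round(4))
for n in("wrist","side","scene"):
    im,C=shot(n,sys.argv[1]+n+".png")
    for k in("ring","ring_end_a"):
        for q in spot_in(n,k)[:2]:
            if q["p"]>.3:
                w=C[1]@np.array(q["centre"])+C[2]; e=w[:2]-P
                print(n,k,round(q["p"],2),"pot",(1e3*e@ex).round(0),(1e3*e@ey).round(0),"z",(1e3*w[2]).round(0))
E
python3 look.py a
```

```text
Traceback (most recent call last):
  File "look.py", line 4, in <module>
    d=t[:2]-P; print(s["clock"],t.round(4),"tcp pot",(1e3*d@ex).round(1),(1e3*d@ey).round(1),s["ft_force"].round(1),s["moment"].round(2),s["opening"].round(4))
                                                                                                                                         ^^^^^^^^^^^^^^^^^^
AttributeError: 'float' object has no attribute 'round'
```

```bash
sed -i 's/,s\["opening"\].round(4)/,round(float(s["opening"]),4)/' look.py; python3 look.py a; python3 - <<'E'
import cv2
im=cv2.imread("pics/awrist.png"); hs=cv2.cvtColor(im,cv2.COLOR_BGR2HSV).astype(int); g=cv2.cvtColor(im,cv2.COLOR_BGR2GRAY).astype(int)
for r in range(150,240,3): print(r,"".join(("." if hs[r,c,1]>90 else "0123456789"[g[r,c]*10//256]) for c in range(350,560,2)))
E
```

```text
18.2 [ 0.5401 -0.0519  0.1424] tcp pot -118.8 13.5 [ 0.2 -0.  -2.9] [-0.09 -0.03 -0.05] 0.0199
wrist ring 0.65 pot 1.0 24.0 z 68.0
wrist ring_end_a 0.56 pot -2.0 24.0 z 66.0
side ring 0.85 pot -6.0 22.0 z 66.0
side ring 0.64 pot -79.0 33.0 z 55.0
side ring_end_a 0.61 pot 1.0 21.0 z 70.0
scene ring 0.91 pot -7.0 -0.0 z 70.0
scene ring_end_a 0.63 pot -10.0 -3.0 z 68.0
scene ring_end_a 0.47 pot -115.0 10.0 z 92.0
150 555555555555555555555553444444447888889987778975577785555777999989888898899999999999999999999............
153 55555555555555555555555444444478886667565666665555644211122222234689965557899999999999999999996..........
156 555555555555555555555434444468995556666666655555211123333333333333333369985546999999999999998999.........
159 5555555555555555555553344448665566666666655552111233333333333333333333334899665389999999999955554456.....
162 5555555555555555533333344566666666666665574111333333333333333333333333333339965652699999985555445899.....
165 55555555555555533333333456666666666665584111333333333333333333333334333333337966564389985665445999999....
168 5555555555555443333334
[... 1913 characters left out ...]
7777777411233322333356655533888888888888
222 112......488888888887555133333337777777777777777777777777777777777777777111333324333365556433888888888888
225 1212......78888888888755577777777777777777777777777777777777777777777774112333113333455566334999999989999
228 22122.....58888888888875567777777777777777777777777777777777777777777761113332143333655555338888888888888
231 111112....38888888888887557777777777777777777777777777777777777777777721123332344444555553338888888888889
234 122111.....6888888888888755777777777777777777777777777777777777777777311133322444446555653378888888888887
237 21222212222388888888888887577777777777777777777777777777777777777777411133331444446665653448999888888888.
```

Ring follows: bore seat now shows between its far edge and the lip (wrist cols 500-515). Keep drawing with a little more height.

Call:
apply_moves:
  plan:
    - {"linear": [1, -4, 2], "angular": [0, 0, 0], "gripper": 1}
    - {"linear": [1, -4, 2], "angular": [0, 0, 0], "gripper": 1}
    - {"linear": [1.6, -5.8, 0], "angular": [0, 0, 0], "gripper": 1}
    - {"linear": [1.6, -5.8, 0], "angular": [0, 0, 0], "gripper": 1}
    - {"linear": [1.6, -5.8, 0], "angular": [0, 0, 0], "gripper": 1}
    - {"linear": [1.6, -5.8, 0], "angular": [0, 0, 0], "gripper": 1}
    - {"linear": [0, 0, 0], "angular": [0, 0, 0], "gripper": 1}

```text
clock: 19.23
eef_pos: [0.5486, -0.0841, 0.1459]
tcp_rot: [-0.336, 3.123, -0.002]
ft_force: [0.4, -0.8, -2.0]
opening: 0.0196
```

```bash
python3 look.py b
```

```text
19.2333 [ 0.5486 -0.0841  0.1459] tcp pot -152.0 12.1 [ 0.4 -0.8 -2. ] [-0.04  0.   -0.02] 0.0196
wrist ring 0.58 pot -32.0 28.0 z 65.0
wrist ring_end_a 0.95 pot -34.0 23.0 z 72.0
side ring 0.45 pot -512.0 94.0 z 1.0
side ring_end_a 0.74 pot -33.0 19.0 z 70.0
scene ring 0.71 pot -35.0 2.0 z 76.0
scene ring_end_a 0.86 pot -38.0 -4.0 z 73.0
```

Call:
apply_moves:
  plan:
    - {"linear": [1.6, -5.8, 0], "angular": [0, 0, 0], "gripper": 1}
    - {"linear": [1.6, -5.8, 0], "angular": [0, 0, 0], "gripper": 1}
    - {"linear": [1.6, -5.8, 0], "angular": [0, 0, 0], "gripper": 1}
    - {"linear": [1.6, -5.8, 0], "angular": [0, 0, 0], "gripper": 1}
    - {"linear": [1.6, -5.8, 0], "angular": [0, 0, 0], "gripper": 1}
    - {"linear": [1.6, -5.8, 0], "angular": [0, 0, 0], "gripper": 1}
    - {"linear": [0, 0, 0], "angular": [0, 0, 0], "gripper": 1}

```text
clock: 20.27
eef_pos: [0.5582, -0.119, 0.146]
tcp_rot: [-0.336, 3.123, -0.002]
ft_force: [0.9, -0.7, -2.8]
opening: 0.0198
```

```bash
python3 look.py c
```

```text
20.2667 [ 0.5582 -0.119   0.146 ] tcp pot -188.2 10.1 [ 0.9 -0.7 -2.8] [-0.12 -0.05 -0.  ] 0.0198
wrist ring 0.83 pot -63.0 23.0 z 71.0
wrist ring_end_a 0.81 pot -62.0 21.0 z 74.0
side ring 0.96 pot -67.0 21.0 z 76.0
side ring_end_a 0.89 pot -63.0 17.0 z 75.0
side ring_end_a 0.73 pot -26.0 -232.0 z 32.0
scene ring 0.82 pot -67.0 3.0 z 81.0
scene ring_end_a 0.7 pot -71.0 2.0 z 77.0
```

Call:
apply_moves:
  plan:
    - {"linear": [1.6, -5.8, 0], "angular": [0, 0, 0], "gripper": 1}
    - {"linear": [1.6, -5.8, 0], "angular": [0, 0, 0], "gripper": 1}
    - {"linear": [1.6, -5.8, 0], "angular": [0, 0, 0], "gripper": 1}
    - {"linear": [1.6, -5.8, 0], "angular": [0, 0, 0], "gripper": 1}
    - {"linear": [1.6, -5.8, 0], "angular": [0, 0, 0], "gripper": 1}
    - {"linear": [1.6, -5.8, 0], "angular": [0, 0, 0], "gripper": 1}
    - {"linear": [1.6, -5.8, 0], "angular": [0, 0, 0], "gripper": 1}
    - {"linear": [0, 0, 0], "angular": [0, 0, 0], "gripper": 1}

```text
clock: 21.38
eef_pos: [0.5694, -0.1595, 0.146]
tcp_rot: [-0.336, 3.123, -0.002]
ft_force: [0.4, -0.1, -2.5]
opening: 0.0203
```

```bash
python3 look.py d
```

```text
21.3833 [ 0.5694 -0.1595  0.146 ] tcp pot -230.1 7.8 [ 0.4 -0.1 -2.5] [-0.13 -0.06 -0.02] 0.0203
wrist ring 0.56 pot -111.0 24.0 z 71.0
wrist ring_end_a 0.76 pot -113.0 24.0 z 71.0
side ring 0.71 pot -117.0 21.0 z 71.0
side ring_end_a 0.69 pot -113.0 14.0 z 73.0
scene ring 0.95 pot -112.0 5.0 z 72.0
scene ring 0.51 pot 154.0 -6.0 z 88.0
scene ring_end_a 0.62 pot -113.0 2.0 z 74.0
```

Call:
apply_moves:
  plan:
    - {"linear": [1.4, -5.8, 0], "angular": [0, 0, 0], "gripper": 1}
    - {"linear": [1.4, -5.8, 0], "angular": [0, 0, 0], "gripper": 1}
    - {"linear": [1.4, -5.8, 0], "angular": [0, 0, 0], "gripper": 1}
    - {"linear": [1.4, -5.8, 0], "angular": [0, 0, 0], "gripper": 1}
    - {"linear": [0, 0, 0], "angular": [0, 0, 0], "gripper": 1}

```text
clock: 22.25
eef_pos: [0.575, -0.1828, 0.1459]
tcp_rot: [-0.335, 3.123, -0.002]
ft_force: [0.8, -0.2, -2.4]
opening: 0.0198
```

```bash
python3 look.py e;  python3 - <<'E'
import cv2
im=cv2.imread("pics/ewrist.png"); hs=cv2.cvtColor(im,cv2.COLOR_BGR2HSV).astype(int); g=cv2.cvtColor(im,cv2.COLOR_BGR2GRAY).astype(int)
for r in range(150,246,3): print(r,"".join(("." if hs[r,c,1]>90 else "0123456789"[g[r,c]*10//256]) for c in range(350,580,2)))
E
```

```text
22.25 [ 0.575  -0.1828  0.1459] tcp pot -254.0 7.3 [ 0.8 -0.2 -2.4] [-0.11 -0.04  0.01] 0.0198
wrist ring 0.81 pot -135.0 24.0 z 70.0
wrist ring 0.74 pot -51.0 21.0 z 43.0
wrist ring_end_a 0.85 pot -136.0 25.0 z 70.0
side ring 0.95 pot -143.0 20.0 z 72.0
side ring_end_a 0.71 pot -143.0 17.0 z 70.0
scene ring 0.94 pot -136.0 3.0 z 74.0
scene ring 0.48 pot -24.0 3.0 z 45.0
scene ring_end_a 0.83 pot -138.0 -2.0 z 75.0
150 ..........222224444444444444444444566566665222333333333333433333333433334333333366666666666666666666666633444444699
153 ..........222234444444444444466666666666632223333333433333445544444233343333333336666666666666666666666444444449999
156 ...........22234444444444446666666666664222333443333433566666655444443113334333333666666666666666666634444444699999
159 .............234444444444666666666666522233333343333566666666666554444431234333333366666666666666666534444449999999
162 ..............34444444566666666666665222333333344366666666666666666544444113333333346666666666666666654433399999999
165 ....................................222333333333..........................113
[... 2458 characters left out ...]
..........21233333.....................................222233333333999999999999966478888888888888888
231 222222..23333333333333333333333333333333333333333333333333333333333332222333333333566789666598966658888888888888888
234 222222..23333333333333333333333333333333333333333333333333333333333322223333333333366666665445666445888888888888888
237 2222222.22333333333333333333333333333333333333333333333333333333332222333333333333356665455554444444467888888888888
240 2222222222333333333333333333333322223333333333333333333333333333322223333333333333333334555555554445444478888888888
243 2222222222333333333333333333333222233333333333333333333333333332222233333333333333333333345555555544444444111122222
```

Call:
apply_moves:
  plan:
    - {"linear": [0, 0, -6], "angular": [0, 0, 0], "gripper": 1}
    - {"linear": [0, 0, -6], "angular": [0, 0, 0], "gripper": 1}
    - {"linear": [0, 0, -6], "angular": [0, 0, 0], "gripper": 1}
    - {"linear": [0, 0, -6], "angular": [0, 0, 0], "gripper": 1}
    - {"linear": [0, 0, -8], "angular": [0, 0, 0], "gripper": 1}
    - {"linear": [0, 0, -8], "angular": [0, 0, 0], "gripper": 1}
    - {"linear": [0, 0, -8], "angular": [0, 0, 0], "gripper": 1}
    - {"linear": [0, 0, -8], "angular": [0, 0, 0], "gripper": 1}
    - {"linear": [0, 0, 0], "angular": [0, 0, 0], "gripper": 1}

```text
clock: 23.45
eef_pos: [0.5732, -0.1806, 0.0878]
tcp_rot: [0.337, -3.12, -0.003]
ft_force: [0.1, -0.1, -2.8]
opening: 0.0197
```

```bash
python3 look.py f
```

```text
23.45 [ 0.5732 -0.1806  0.0878] tcp pot -251.5 8.6 [ 0.1 -0.1 -2.8] [0.07 0.1  0.  ] 0.0197
wrist ring 0.74 pot -141.0 33.0 z 56.0
wrist ring_end_a 0.89 pot -140.0 33.0 z 58.0
side ring 0.94 pot -150.0 30.0 z 58.0
side ring_end_a 0.7 pot -145.0 30.0 z 61.0
side ring_end_a 0.39 pot -248.0 18.0 z 28.0
scene ring 0.96 pot -137.0 0.0 z 64.0
scene ring_end_a 0.65 pot -141.0 3.0 z 64.0
```

```bash
python3 - <<'E'
from h import *
P=np.array([.528,.067]);ex=np.array([-.213,.977]);ey=np.array([-.977,-.213])
w=onz("side",(397,270),.025); e=w[:2]-P; print(w.round(3),(1e3*e@ex).round(0),(1e3*e@ey).round(0))
E
```

```text
[ 0.609 -0.34   0.025] -414.0 8.0
```

Call:
apply_moves:
  plan:
    - {"linear": [1.3, -5.8, 0], "angular": [0, 0, 0], "gripper": 1}
    - {"linear": [1.3, -5.8, 0], "angular": [0, 0, 0], "gripper": 1}
    - {"linear": [1.3, -5.8, 0], "angular": [0, 0, 0], "gripper": 1}
    - {"linear": [1.3, -5.8, 0], "angular": [0, 0, 0], "gripper": 1}
    - {"linear": [1.3, -5.8, 0], "angular": [0, 0, 0], "gripper": 1}
    - {"linear": [0, 0, 0], "angular": [0, 0, 0], "gripper": 1}

```text
clock: 24.4
eef_pos: [0.5814, -0.2117, 0.0899]
tcp_rot: [-0.335, 3.123, -0.001]
ft_force: [0.1, 0.1, -1.7]
opening: 0.0197
```

Call:
apply_moves:
  plan:
    - {"linear": [1.3, -5.8, 0], "angular": [0, 0, 0], "gripper": 1}
    - {"linear": [1.3, -5.8, 0], "angular": [0, 0, 0], "gripper": 1}
    - {"linear": [0, 0, -6], "angular": [0, 0, 0], "gripper": 1}
    - {"linear": [0, 0, -6], "angular": [0, 0, 0], "gripper": 1}
    - {"linear": [0, 0, -5], "angular": [0, 0, 0], "gripper": 1}
    - {"linear": [0, 0, 0], "angular": [0, 0, 0], "gripper": 1}
    - {"linear": [0, 0, 0], "angular": [0, 0, 0], "gripper": 1}

```text
clock: 24.98
eef_pos: [0.5831, -0.2212, 0.0722]
tcp_rot: [0.337, -3.122, -0.001]
ft_force: [0.3, 0.4, -1.9]
opening: 0.0197
```

Call:
apply_moves:
  plan:
    - {"linear": [0, 0, -2], "angular": [0, 0, 0], "gripper": 1}
    - {"linear": [0, 0, 0], "angular": [0, 0, 0], "gripper": 1}

```text
clock: 25.15
eef_pos: [0.5835, -0.2215, 0.0708]
tcp_rot: [0.337, -3.123, -0.0]
ft_force: [-0.2, 0.4, -1.5]
opening: 0.0198
```

Call:
apply_moves:
  plan:
    - {"linear": [0, 0, -1.5], "angular": [0, 0, 0], "gripper": 1}
    - {"linear": [0, 0, 0], "angular": [0, 0, 0], "gripper": 1}
    - {"linear": [0, 0, 0], "angular": [0, 0, 0], "gripper": 1}

```text
clock: 25.4
eef_pos: [0.5835, -0.2216, 0.0695]
tcp_rot: [-0.337, 3.123, 0.0]
ft_force: [-0.3, 0.6, -1.9]
opening: 0.0198
```

Call:
apply_moves:
  plan:
    - {"linear": [0, 0, -1], "angular": [0, 0, 0], "gripper": 1}
    - {"linear": [0, 0, 0], "angular": [0, 0, 0], "gripper": 1}
    - {"linear": [0, 0, 0], "angular": [0, 0, 0], "gripper": 1}

```text
clock: 25.65
eef_pos: [0.5838, -0.2218, 0.0689]
tcp_rot: [-0.337, 3.123, -0.0]
ft_force: [0.1, 0.3, 1.1]
opening: 0.0197
```

Bench contact (force turned +). Release and rise.

Call:
apply_moves:
  plan:
    - {"linear": [0, 0, 0], "angular": [0, 0, 0], "gripper": 0.5}
    - {"linear": [0, 0, 0], "angular": [0, 0, 0], "gripper": 0.5}
    - {"linear": [0, 0, 0], "angular": [0, 0, 0], "gripper": 0.5}
    - {"linear": [0, 0, 0], "angular": [0, 0, 0], "gripper": 0.5}
    - {"linear": [0, 0, 15], "angular": [0, 0, 0], "gripper": 0.5}
    - {"linear": [0, 0, 30], "angular": [0, 0, 0], "gripper": 0.5}
    - {"linear": [0, 0, 35], "angular": [0, 0, 0], "gripper": 0.5}
    - {"linear": [0, 0, 35], "angular": [0, 0, 0], "gripper": 0.5}

```text
clock: 26.32
eef_pos: [0.583, -0.2215, 0.1842]
tcp_rot: [0.337, -3.122, -0.001]
ft_force: [0.3, -0.8, 0.2]
opening: 0.0459
```

Call:
apply_moves:
  plan:
    - {"linear": [10, -25, 20], "angular": [0, 0, 0], "gripper": 0.5}
    - {"linear": [10, -35, 10], "angular": [0, 0, 0], "gripper": 0.5}
    - {"linear": [10, -35, 0], "angular": [0, 0, 0], "gripper": 0.5}
    - {"linear": [0, 0, 0], "angular": [0, 0, 0], "gripper": 0.5}

```text
clock: 26.65
eef_pos: [0.6149, -0.3228, 0.2138]
tcp_rot: [-0.331, 3.122, -0.008]
ft_force: [-0.5, 1.0, 0.1]
opening: 0.046
```

```bash
cat > chk.py <<'E'
from h import *
from scipy.optimize import least_squares
P=np.array([.528,.067]);ex=np.array([-.213,.977]);ey=np.array([-.977,-.213])
s=state();print(s["clock"],s["eef_pos"],s["opening"])
for n in("side","scene","wrist"):
    im,C=shot(n,"z"+n+".png")
    for k in("ring","pick","valve_end","rock_dark","jar","rock_brown","sample_box","brush","charger"):
        for q in spot_in(n,k)[:3]:
            if q["p"]>.35:
                w=C[1]@np.array(q["centre"])+C[2]; e=w[:2]-P
                print(n,k,round(q["p"],2),w.round(3),"pot",(1e3*e@ex).round(0),(1e3*e@ey).round(0))
im=cv2.imread("pics/zwrist.png"); C=cam("wrist")
print("pred ring ctr px",proj("wrist",np.r_[P-.148*ex,.06],C),"pick top",proj("wrist",np.r_[P-.292*ex+.012*ey,.118],C))
E
python3 chk.py
```

```text
26.65 [ 0.6148735  -0.3228358   0.21376894] 0.04598769327243895
side ring 0.72 [ 0.544 -0.08   0.06 ] pot -147.0 16.0
side ring 0.46 [0.735 0.089 0.029] pot -23.0 -206.0
side pick 0.72 [ 0.41 -0.36  0.01] pot -392.0 206.0
side pick 0.71 [ 0.576 -0.225  0.02 ] pot -296.0 15.0
side pick 0.59 [ 0.321 -0.254  0.028] pot -270.0 270.0
side valve_end 0.7 [0.492 0.216 0.089] pot 153.0 4.0
side rock_dark 0.82 [ 0.601 -0.348  0.038] pot -421.0 17.0
side jar 0.74 [ 0.731 -0.098  0.024] pot -204.0 -163.0
side rock_brown 0.69 [0.407 0.159 0.032] pot 116.0 99.0
side sample_box 0.9 [ 0.544 -0.454  0.001] pot -512.0 95.0
side brush 0.79 [ 0.405 -0.05   0.02 ] pot -88.0 145.0
side brush 0.65 [0.523 0.018 0.053] pot -47.0 16.0
side charger 0.64 [0.738 0.09  0.028] pot -22.0 -210.0
scene ring 0.94 [ 0.554 -0.068  0.064] pot -138.0 3.0
scene pick 0.92 [ 0.586 -0.219  0.063] pot -292.0 4.0
scene pick 0.82 [ 0.415 -0.354  0.068] pot -387.0 200.0
scene pick 0.75 [ 0.325 -0.242  0.039] pot -258.0 264.0
scene valve_end 0.68 [0.499 0.224 0.091] pot 160.0 -5.0
scene rock_dark 0.8 [ 0.629 -0.323  0.032] pot -403.0 -15.0
scene jar 0.73 [ 0.766 -0.075  0.049] pot -190.0 -202.0
scene rock_brown 0.65 [0.413 0.172 0.033] pot 127.0 90.0
scene sample_box 0.87 [ 0.546 -0.456  0.013] pot -515.0 94.0
scene charger 0.58 [0.757 0.11  0.027] pot -7.0 -233.0
wrist ring 0.83 [ 0.545 -0.074  0.061] pot -141.0 13.0
wrist pick 0.94 [ 0.571 -0.225  0.056] pot -295.0 20.0
wrist pick 0.48 [ 0.432 -0.358  0.003] pot -395.0 184.0
wrist brush 0.67 [ 0.416 -0.068  0.02 ] pot -108.0 138.0
wrist charger 0.44 [ 0.56  -0.062  0.06 ] pot -132.0 -4.0
pred ring ctr px [557.62001721 183.95105637] pick top [440.59477574 185.06616852]
```

```bash
python3 - <<'E'
from h import *
from scipy.optimize import least_squares
P=np.array([.528,.067]);ex=np.array([-.213,.977]);ey=np.array([-.977,-.213])
im=cv2.imread("pics/zwrist.png"); hs=cv2.cvtColor(im,cv2.COLOR_BGR2HSV); g=cv2.cvtColor(im,cv2.COLOR_BGR2GRAY)
for r in range(110,262,4): print(r,"".join(("." if hs[r,c,1]>90 else "0123456789"[int(g[r,c])*10//256]) for c in range(470,640,2)))
E
```

```text
110 .......222222222222222466665555566666666666666665665666666555555556666666666555555555
114 .......222222222222266666666666666566666666666666656666565555555556555666665555555555
118 .......222222222222366666666666666666666666666556666666666666666666555555555566655565
122 .......222222222222466666666666666666544322233433343333344345666666666566555566555555
126 ......2222222222222666666666666664342123433334333344333443334433566666666555556655555
130 ......2222222222222666666666666441133333443333433334334443344333334666665555565655555
134 ......2222222222224666666665442124344434343346666666665223453333433346665555555555555
138 ......2222222222226666666544213433333434666666666666666663321343333443565655555555555
142 ..............32226666654421333444335666666666666666666666654213333333356665555556555
146 .........................123333333.............................1133333434555553333333
150 .......................213334433.............................344113433333999999995543
154 ......................113333333.............................4444411333343699999565556
158 ................
[... 1619 characters left out ...]
6666666666666666666666666666666666665566665555555555555555555433333899
234 ..22222222366666666665666666666666666656666666666566566666555555555555555555.33333359
238 ....32222256666666666666666666666666666666555556555556665555555555555555555.......333
242 .......22223333233333333333333333333333433334421122222332222443334445555555..........
246 11111101022355555555555555555555555555555555611111112222222221135555555555...........
250 111111110112......444334444...5555555555....311111111112222222222212.................
254 1111111111111...............................1111111111111112222222222212.............
258 1111111111110110...........................211111111111111111112222222222113.........
```

```bash
python3 - <<'E'
from h import *
from scipy.optimize import least_squares
P=np.array([.528,.067]);ex=np.array([-.213,.977]);ey=np.array([-.977,-.213]); C=cam("wrist")
pt=[(510,180),(512,170),(514,162),(519,154),(615,174),(617,166),(612,154),(606,142),(598,132),(565,121),(582,122.5),(546,124),(542,221),(555,226),(563,226.5),(575,221.5),(526,216)]
for z in(.060,.068):
    W=np.array([onz("wrist",p,z,C)[:2] for p in pt])
    s=least_squares(lambda p:np.hypot(*(W-p[:2]).T)-p[2],[.55,-.08,.056],loss="soft_l1",f_scale=.001); e=s.x[:2]-P
    print(z,"pot",(1e3*e@ex).round(1),(1e3*e@ey).round(1),"R",(1e3*s.x[2]).round(2),(1e3*s.fun).round(1))
def f(p):
    n=np.array([p[3],p[4],1]);n/=np.linalg.norm(n);c=p[:3];r=[]
    for q in pt:
        t,v=ray("wrist",q,C);w=t+v*((c-t)@n)/(v@n);r.append(np.linalg.norm(w-c)-.056)
    return r
s=least_squares(f,[.55,-.08,.06,0,0],loss="soft_l1",f_scale=.001);e=s.x[:2]-P
print("free",(1e3*e@ex).round(1),(1e3*e@ey).round(1),"ztop",s.x[2].round(4),"tilt",s.x[3:].round(3))
E
```

```text
0.06 pot -144.3 8.5 R 54.57 [ 0.1 -0.2  0.5 -0.4  1.   2.1 -2.  -2.9 -2.1  1.  -0.2  3.9 -4.   0.1
  1.9  0.4 -1.2]
0.068 pot -150.4 10.1 R 53.22 [ 0.1 -0.2  0.5 -0.4  1.   2.  -2.  -2.8 -2.1  0.9 -0.1  3.8 -3.9  0.1
  1.8  0.4 -1.2]
free -134.4 7.4 ztop 0.0474 tilt [-0.122 -0.046]
```

```bash
python3 -c "
from station import *
print(state()['clock']); print(job_done())"
```

```text
28.15
the job is handed in; nothing more can be done
None
```

I opened the valve to its stop and lifted the ring at end a with the steel pick. I drew it onto the tray, stood the pick on the bench beyond the tray's open end and released it. The job was handed in at about 28 s.

**Went wrong on the way:**
- **First grip:** I lifted the pick before the jaws had fully shut, so it hung low. Its nib hit the pot at the slot with about 25 N. I backed out, set it on the bench, regripped and measured again. The ring had not moved.
- **First lift:** The lip's corners caught the ring, at about 6 N extra. I eased down, drew it clear of the lip and carried on.

**Last checks:**
- **Ring:** A circle fit assuming it lies flat puts its centre at about x -144, y +8 mm in the pot frame. The networks report heights of 60 to 64 mm for its visible surface.
- **Pick:** It stands about 292 mm out from the pot's centre, clear of the ring. I judged it upright from the bench contact and from its reported height, which is the same as at the start.
- **Valve:** The handle lies in line with the pipe, with its detected point within 5 mm of the pipe line.
- **Bystanders:** None was touched as far as I know. I compared only the dark rock with its starting place, and it matched within the measurement error.

**Did not agree:** A looser fit that left the ring's height and tilt free gave a tilt of about 0.12 rad and a top height of 47 mm, below the shelf. I put that down to poor edge points, but it means the ring's flatness is not independently confirmed. I had used up the picture views, so I did not look at the end state by eye.

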